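Clamp up a parted serving board

ROBOT

A 6-joint arm with a two-finger parallel gripper is mounted at the origin on a cart in front of the work surface, level with it; the furniture and walls round the work are solid. World frame = base frame: x ahead of the robot, y to its left, z up, the work surface at z = 0. Lengths are in m, angles in rad, forces in N, time in s.
With the tool pointing down it reaches from about 0.25 to 0.725 m from the base axis. Payload 9.7 kg.
Tool frame: the origin (TCP) lies at the very end of the fingers, on their centre line; the grasp point (between the pads) lies 19 mm behind it (ctrl.hold_point_z is the distance from the TCP to the grasp point, in m); z points along the fingers, y is the line along which they close (so a half turn about z gives the same grasp; the last joint's range is limited). The gripper opens to 85 mm and grips with 20 to 120 N. Pads are 22 mm wide; open, the fingers measure 114 mm over their backs; the gripper's body (76 mm by 85 mm) begins 54 mm behind the grasp point. The pads swing forward as they close: fully open they stand 13 mm farther back than shut.
Start: joints at [-1.307, 0.087, 0.176, 1.66, 0, 1.571], TCP at [0.143, -0.531, 0.231] pointing down, gripper open.
Joint ranges: [-3.13, 3.13], [-0.85, 1.81], [-1.15, 1.24], [-2.2, 2.28], [-1.44, 1.52], [-3.14, 3.14]. Speed limits (rad/s): [2.22, 2.22, 2.57, 3.14, 3.14, 3.14].

INTERFACE

Orientations are given as a 3x3 rotation matrix whose columns are the frame's x, y, z axes.
In Python, from rig import ctrl, read_camera, job gives the robot as it stands.
- The arm moves only by the tool play_rows, never from a script. Its argument "rows" is a list of rows, each a list of 3 entries, a list of its own where there are three numbers: the shift along the tool's x, y, z in mm, then the turn, a rotation vector about the tool's x, y, z in degrees, then the finger opening in mm, from 0 to 85.4. In form: [[[x, y, z], [wx, wy, wz], jaw], ...]. A call has exactly 5 rows; each row shifts and turns the commanded pose from where the row before left it, along the tool's axes as they then stand; what a row does not reach is not made up. A row lasts 1/8 s, in which the tool goes at most 62.5 mm and 10.7 degrees, less where a joint would pass 70% of its speed; a pose out of reach is approached as far as the arm can. A call is refused whole if a number of a shift passes 62.5 or a number of a turn 10.7, either way. A call with a gripper value outside its range is refused whole. The fingers move at their own pace and stop on an object; the grip force is fixed at half the most. Time passes only in rows, so rows that do not move let the fingers close, or fill a call up. It gives the time, the measured TCP pose, the force, the opening and the grip force at its end, in the units of the state.
- ctrl.observe(): the state, without advancing time (a new reading comes with each control period).
- read_camera(name): name is "side" or "top"; returns a dict with "color" (384x512x3 uint8, blue, green, red), "vfov" (degrees; the focal length in pixels is half the picture's height over the tangent of half this angle, whatever the lens; pixels are square), "cx", "cy" (the principal point, pixels), "k1" (the pictures are not rectified: a ray, as slopes to the right and down, at radius r is drawn at 1 + k1 r^2 times it, then the intrinsics apply), "cam_to_world" (4x4, takes a point from camera to world coordinates). Camera axes: x right, y down, z forward; pixel columns grow to the right and rows downward; lengths in m; the calibration is good to about 2 mm. A picture is of the moment at which its call begins. There is no depth.
- job.hand_in(): hands the job in; it is judged then, once.
The state is a dict: "time_s": time; "qpos": joint angles; "qd": joint speeds; "joint_torque": joint torques, N m; "tool_pos": TCP position; "eef_rot": TCP orientation; "ft_force": force on the tool from outside, world axes, zero at the start; "ft_torque": the same for the moment, N m; "gripper_width": finger opening in m; "gripper_force": force on a finger pad.
Only numpy, scipy, OpenCV 4.12 (cv2) and the standard library are available. Lean on these libraries where they do the work, as an engineer would, in place of code of your own. Each camera call takes 0.05 s, during which the arm holds its last target. There are 200 camera calls.

TASK

The wooden serving board has parted at its glued joint and a one-hand bar clamp lies round the bigger piece. Lay the loose strip flat between the board and the near jaw, tongue facing the groove and ends level with the board's, then squeeze the clamp's trigger again and again until the joint is closed and the jaws hold it firmly, with 15 to 35 newtons at the pads. Never press the soft wood harder than 45 newtons, and leave the other things where they stand.

Things in the scene. Friction and masses are not known exactly. Their poses are not given: they have to be found in the camera images.
- clamp: Bar clamp, black plastic and steel, loose on its side on rubber rests, 0.95 kg. Origin on the surface below the bar's middle line, level with the near jaw's pad face; y along the bar to the far jaw, x the way the jaws reach. Housing x -17..17, y -68..-12, 30 mm high; steel bar x -10..10, 11 to 19 mm up. Jaw arms reach to x = 98, 28 mm high. Opening at the start 202 to 210 mm.
- clamp_grip (a point): Middle of the clamp's straight grip, at (-70, -49, 15) mm in the clamp's frame; axes as the clamp's. The grip is 26 mm thick along y (-62 to -36), runs from x = -40 to -100 mm and is 28 mm high, from 1 mm above the surface; its end flange (x -105 to -95) is 34 mm thick.
- trigger_face (a point): Middle of the trigger's front, the side away from the grip, 15 mm up. The trigger is 11 mm thick, 26 mm high, 60 mm long, on the grip's +y side, hinged at (-22, -15) mm in the clamp's frame. At x = -70 grip and trigger measure 62 mm over their backs at rest, 42 mm fully squeezed. Squeezed there, spring and ratchet take 10 to 12 N; every newton beyond puts 1.1 to 1.4 N on the jaws.
- trigger (a joint): Angle of the trigger, rad: 0 at rest, 0.40 fully squeezed; it springs back when let go. While the jaws press nothing, 15 to 20 N squeezes it fully; once they press the work it stops short of its full stroke, where the squeeze balances the jaw force.
- clamp_pad: Rubber pad of the near jaw, 44 mm along x, 22 mm high, 12 mm thick. Origin on the surface below the middle of its face, at (74, 0, 0) mm in the clamp's frame; it faces +y and yields towards -y by 1 mm for every 7 N, up to 8 mm.
- far_jaw (a point): Middle of the far jaw's pad face (44 mm along x, 22 mm high), 15 mm up; faces the near jaw. Each squeeze of the trigger draws it and the bar towards the near jaw (clamp -y) by 8 to 14 mm, 105 mm in all, dragging the loose board along; pawls catch every 1.2 mm and hold it when the trigger is let go. Under load it settles back 1 to 2 mm then, so the pads lose 5 to 12 N.
- board_edge (a point): Middle of the bigger board piece's grooved edge, 11 mm up, on the plane of the edge, which faces the board's -y and the near jaw. The piece is plain wood, 120 mm along x, 88 mm along y, 22 mm thick, 0.26 kg, loose near the far jaw, which turns it square as it meets it. The groove, 8 mm high and 9 mm deep at mid height, stops 9 mm short of each end; its ends slope in, 102 mm apart at the mouth.
- strip_mid (a point): Centre (half-way up) of the loose wooden strip, 11 mm above the surface it lies on. The strip is 120 mm long (its x), 36 mm wide (y -18 to 18) and 22 mm thick, 0.11 kg, with a tongue on its +y side.
- strip_edge (a point): Middle of the strip's tongued side at the plane of the shoulders, 18 mm from strip_mid along the strip's +y, half-way up; axes as the strip's. The tongue stands 7 mm out and is 6 mm high, 100 mm long at its root and 86 mm at its tip, so its sloping ends centre it in the groove. With the joint closed this point meets board_edge and the axes of both pieces agree.
- jar: Tall glass jar with a red lid, 89 x 89 x 166 mm, back left. Origin under its centre. A bystander.
- mug: White mug with stripes, 93 x 127 x 96 mm, back left. Origin under its centre. A bystander.
- carton: Upright light-coloured carton, 51 x 82 x 139 mm, back right. Origin under its centre. A bystander.
- coffee: Small glass jar with a dark lid, 59 x 59 x 95 mm, back right. Origin under its centre. A bystander.
- toothpicks: Little glass of toothpicks, 37 x 37 x 68 mm, left. Origin under its centre. A bystander.
- cup: Small white cup standing upside down, 59 x 83 x 52 mm, front right. Origin under its centre. A bystander.

How it is judged:
By the outcome, as a careful person would: the job done as asked, in the order asked, and still so for the second after the job is handed in, with the robot touching nothing.
It also fails if it takes over 72 s, if anything falls off the work surface, if the arm or the gripper's body presses on something with over 40 N, if the wrist force passes 120 N, or if a joint passes its speed limit or range.

## Working session

There is one attempt and no reset: what is moved stays moved. The work goes in short steps, Python scripts to look and compute and a tool call to move; the robot and the scene stay as the last step left them, time stands still between calls to the robot, and variables do not carry over. Pictures are saved under pics/ and viewed, at most 10 in all, crops included, and the job is handed in when it is done.

Besides the shell and the picture viewer there is one more tool, called after "Emit:" by a JSON object that holds its "method" and its "body". play_rows: Moves the arm, as the interface text tells. Its arguments: {"type":"object","properties":{"rows":{"type":"array","items":{"type":"array"}}},"required":["rows"]}

```bash
mkdir -p pics; cat > h.py <<'E'
import numpy as np, cv2
from rig import ctrl, read_camera, job
def snap(n,fn=None):
    c=read_camera(n)
    if fn: cv2.imwrite('pics/'+fn,c['color'])
    return c
def K(c):
    f=192/np.tan(np.radians(c['vfov'])/2); return np.array([[f,0,c['cx']],[0,f,c['cy']],[0,0,1.]])
def und(c,p):
    p=np.atleast_2d(np.array(p,float)); k=K(c); d=(p-k[:2,2])/k[0,0]; u=d.copy()
    for _ in range(30): u=d/(1+c['k1']*(u**2).sum(1,keepdims=True))
    return u
def ray(c,p,z):
    u=und(c,p); T=np.array(c['cam_to_world']); d=np.c_[u,np.ones(len(u))]@T[:3,:3].T; o=T[:3,3]
    return o+d*((z-o[2])/d[:,2:3])
def proj(c,P):
    P=np.atleast_2d(np.array(P,float)); T=np.array(c['cam_to_world']); q=(P-T[:3,3])@T[:3,:3]
    u=q[:,:2]/q[:,2:]; u=u*(1+c['k1']*(u**2).sum(1,keepdims=True)); return u*K(c)[0,0]+K(c)[:2,2]
E
python3 - <<'E'
from h import *
for n in('top','side'):
    c=snap(n,n+'0.png'); print(n,c['vfov'],c['cx'],c['cy'],c['k1'],np.round(c['cam_to_world'],3).tolist())
print({k:np.round(v,3).tolist() for k,v in ctrl.observe().items()}, ctrl.hold_point_z)
a=cv2.imread('pics/top0.png');
E
```

```text
top 57.137913356118545 250.32910431550064 194.04919433112073 -0.051979972562665025 [[-0.027, -0.996, 0.079, 0.429], [-1.0, 0.025, -0.017, 0.03], [0.015, -0.08, -0.997, 1.126], [0.0, 0.0, 0.0, 1.0]]
side 52.59755755142696 259.0571405637912 196.55804923838366 -0.07103510677999783 [[-0.81, -0.263, 0.524, -0.141], [-0.586, 0.371, -0.721, 0.994], [-0.005, -0.891, -0.455, 0.642], [0.0, 0.0, 0.0, 1.0]]
{'time_s': 0.1, 'qpos': [-1.307, 0.087, 0.175, 1.66, 0.0, 1.571], 'qd': [-0.0, -0.001, 0.003, -0.002, -0.001, -0.001], 'joint_torque': [0.001, -52.156, 46.565, 0.016, 0.0, 0.0], 'tool_pos': [0.143, -0.531, 0.231], 'eef_rot': [[0.965, 0.261, -0.0], [0.261, -0.965, 0.001], [0.0, -0.001, -1.0]], 'ft_force': [0.493, 0.054, 0.58], 'ft_torque': [0.025, -0.044, -0.02], 'gripper_force': 0.0, 'gripper_width': 0.085} 0.0187
```

View pics/top0.png

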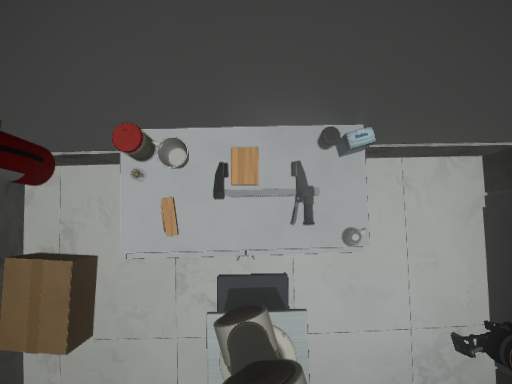

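View pics/side0.png

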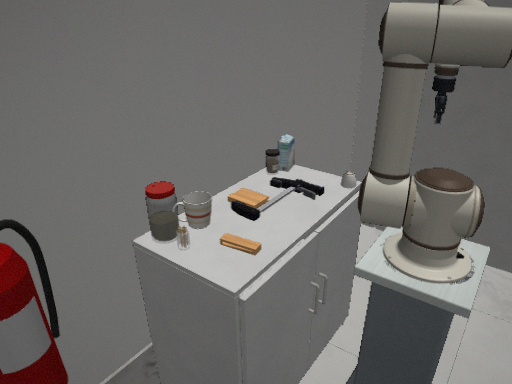

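The top view shows the clamp with its bar horizontal: housing near (302,192), far jaw near (220,180). The board is at (245,166) and the strip at (170,216). I'll enlarge the working area.

```bash
python3 - <<'E'
import cv2,numpy as np
a=cv2.imread('pics/top0.png');b=cv2.imread('pics/side0.png')
f=lambda i:np.clip(i.astype(float)*1.3,0,255).astype('uint8')
t=cv2.resize(a[140:240,150:330],None,fx=4.4,fy=4.4,interpolation=cv2.INTER_CUBIC)
cv2.imwrite('pics/t1.png',f(t))
s=cv2.resize(b[165:260,170:335],None,fx=4.5,fy=4.5,interpolation=cv2.INTER_CUBIC)
cv2.imwrite('pics/s1.png',f(s))
E
```

```text
(no output)
```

View pics/t1.png

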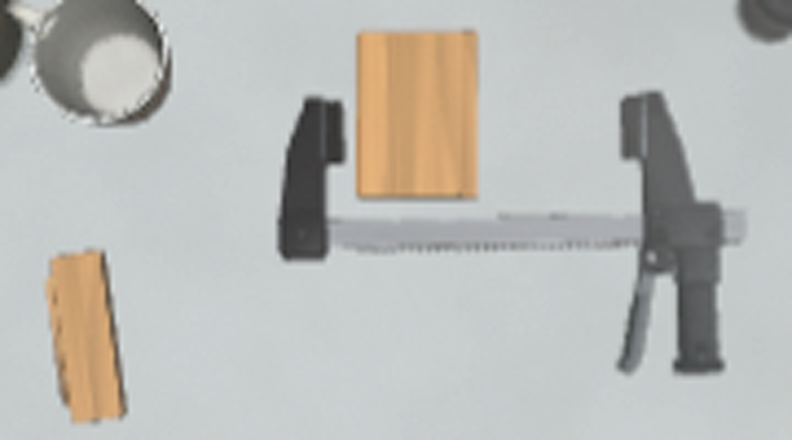

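View pics/s1.png

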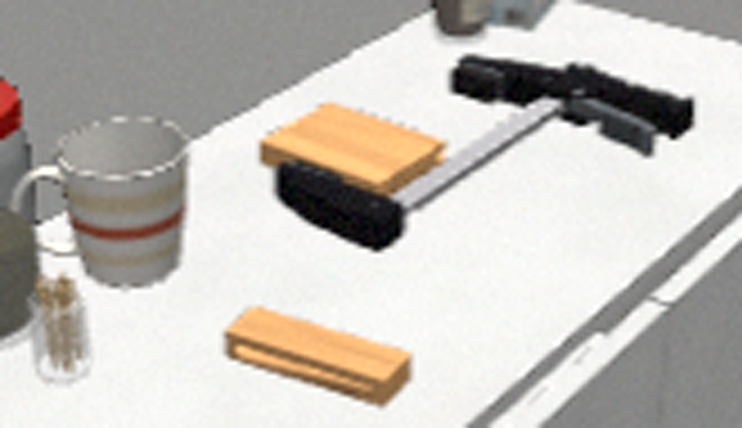

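The tongue already faces left (+y), so the strip only needs a small turn. Next I'll turn these pixels into positions.

```bash
cat >> h.py <<'E'
def wood(c):
    h=cv2.cvtColor(c['color'],cv2.COLOR_BGR2HSV); m=cv2.inRange(h,(8,70,60),(25,255,255))
    n,l,s,ce=cv2.connectedComponentsWithStats(m); out=[]
    for i in range(1,n):
        if 200<s[i,4]<3000:
            y,x=np.where(l==i)
            out.append((s[i].tolist(),np.c_[x,y]))
    return out
def rect(c,p,z):
    w=ray(c,p,z)[:,:2]*1000
    (a,b),(u,v),t=cv2.minAreaRect(w.astype(np.float32)); return np.round([a,b,u,v,t],1)
E
python3 - <<'E'
from h import *
c=snap('top'); 
for s,p in wood(c): print(s,rect(c,p,.022))
g=lambda u,v:(150+(u+.5)/4.4-.5,140+(v+.5)/4.4-.5)
for nm,(u,v),z in [('far pad top-right',(344,102),.026),('far pad bot-right',(344,161),.026),('far jaw bottomleft',(279,259),.028),('far jaw tip',(315,96),.028),('near pad top-left',(621,97),.026),('near pad bot-left',(621,158),.026),('near jaw tip',(655,92),.028),
 ('bar top L',(345,218),.019),('bar bot L',(345,243),.019),('bar top R',(625,214),.019),('bar bot R',(625,241),.019),
 ('flange BL',(674,373),.029),('flange BR',(724,373),.029),('flange top',(720,360),.029),('grip L',(679,320),.029),('grip R',(717,320),.029),('trig tip L',(618,368),.028),('trig tip R',(634,372),.028),('trig left@320',(632,320),.028),('housing TR',(719,203),.03),('housing BR',(719,282),.03),('bar end',(746,226),.019)]:
    print(nm,np.round(ray(c,g(u,v),z)[0,:2]*1000,1))
# luminance profile
E
```

```text
[231, 147, 27, 38, 1000] [608.7  28.5  82.6 118.3  88.6]
[161, 197, 17, 39, 496] [454.4 267.7 117.9  42.5   7.5]
far pad top-right [617.6  79.4]
far pad bot-right [575.   80.3]
far jaw bottomleft [505.9 127.7]
far jaw tip [622.1  99.9]
near pad top-left [ 616.4 -119.6]
near pad bot-left [ 572.3 -117.9]
near jaw tip [ 619.2 -143.9]
bar top L [534.8  80.7]
bar bot L [516.8  81.1]
bar top R [ 532.6 -120.3]
bar bot R [ 513.1 -119.6]
flange BL [ 417.9 -149.7]
flange BR [ 416.9 -185.2]
flange top [ 426.1 -182.8]
grip L [ 455.2 -154.6]
grip R [ 454.5 -181.7]
trig tip L [ 422.5 -110.2]
trig tip R [ 419.4 -121.4]
trig left@320 [ 456.2 -121.3]
housing TR [ 537.8 -186.4]
housing BR [ 481.4 -184.1]
bar end [ 521.7 -207.4]
```

Emit:
{"method": "play_rows", "body": {"rows": [[[34,-46,0],[0,0,0],70],[[34,-46,0],[0,0,0],70],[[34,-46,0],[0,0,0],70],[[34,-46,0],[0,0,0],70],[[34,-46,0],[0,0,0],70]]}}

```text
time_s: 0.78
tool_pos: [0.2477, -0.2629, 0.2311]
eef_rot: [[0.966, 0.26, 0.0], [0.26, -0.966, -0.0], [0.0, 0.0, -1.0]]
ft_force: [1.0, -0.2, -0.1]
gripper_width: 0.07
gripper_force: 0.0
```

Emit:
{"method": "play_rows", "body": {"rows": [[[34,-46,0],[0,0,0],70],[[34,-46,0],[0,0,0],70],[[34,-46,0],[0,0,0],70],[[34,-46,0],[0,0,0],70],[[34,-46,0],[0,0,0],70]]}}

```text
time_s: 1.4
tool_pos: [0.3519, 0.0037, 0.2314]
eef_rot: [[0.965, 0.261, 0.001], [0.261, -0.965, -0.0], [0.001, 0.0, -1.0]]
ft_force: [1.0, -0.2, -0.4]
gripper_width: 0.07
gripper_force: 0.0
```

Emit:
{"method": "play_rows", "body": {"rows": [[[34,-46,0],[0,0,0],70],[[34,-46,20],[0,0,0],70],[[34,-46,20],[0,0,0],70],[[34,-46,20],[0,0,0],70],[[34,-46,20],[0,0,0],70]]}}

```text
time_s: 2.02
tool_pos: [0.4751, 0.2001, 0.1532]
eef_rot: [[0.933, 0.359, -0.022], [0.36, -0.932, 0.053], [-0.001, -0.058, -0.998]]
ft_force: [-0.0, -1.1, 0.1]
gripper_width: 0.0703
gripper_force: 0.0
```

Emit:
{"method": "play_rows", "body": {"rows": [[[0,0,20],[0,0,7.6],70],[[0,0,0],[0,0,0],70],[[0,0,0],[0,0,0],70],[[0,0,0],[0,0,0],70],[[0,0,0],[0,0,0],70]]}}

```text
time_s: 2.65
tool_pos: [0.484, 0.1664, 0.1348]
eef_rot: [[0.959, 0.28, -0.031], [0.282, -0.956, 0.078], [-0.008, -0.083, -0.996]]
ft_force: [0.3, -0.3, -0.2]
gripper_width: 0.0701
gripper_force: 0.0
```

```bash
cat >> h.py <<'E'
from scipy.spatial.transform import Rotation as Ro
def togo(x,y,z,yaw):  # mm, deg; tool x at yaw, pointing down. Turn expressed from present orientation
    s=ctrl.observe(); R=np.array(s['eef_rot']); p=np.array(s['tool_pos'])*1000
    t=np.radians(yaw); T=np.array([[np.cos(t),np.sin(t),0],[np.sin(t),-np.cos(t),0],[0,0,-1]])
    print('q',np.round(s['qpos'],2),'p',np.round(p,1),'F',np.round(s['ft_force'],1))
    d=np.array([x,y,z])-p
    print('shift now',np.round(R.T@d,1),'shift after turn',np.round(T.T@d,1),'turn',np.round(np.degrees(Ro.from_matrix(R.T@T).as_rotvec()),1))
E
python3 -c "
from h import *
togo(454,267,100,7.5); togo(454,267,100,187.5)"
```

```text
q [ 0.28 -0.01 -0.11  1.48  0.08  3.14] p [484.  166.4 134.8] F [ 0.3 -0.3 -0.2]
shift now [-1.000e-01 -1.016e+02  4.350e+01] shift after turn [ -16.6 -103.6   34.8] turn [-4.7  0.8  8.9]
q [ 0.28 -0.01 -0.11  1.48  0.08  3.14] p [484.  166.4 134.8] F [ 0.3 -0.3 -0.2]
shift now [-1.000e-01 -1.016e+02  4.350e+01] shift after turn [ 16.6 103.6  34.8] turn [  -1.2   -7.1 -171. ]
```

Emit:
{"method": "play_rows", "body": {"rows": [[[0,0,0],[-4.7,0.8,-8],70],[[0,0,0],[0,0,-10.6],70],[[0,0,0],[0,0,-10.6],70],[[0,0,0],[0,0,-10.6],70],[[0,0,0],[0,0,-10.6],70]]}}

```text
time_s: 3.28
tool_pos: [0.4839, 0.1664, 0.1346]
eef_rot: [[0.39, 0.921, 0.01], [0.921, -0.39, 0.006], [0.009, 0.007, -1.0]]
ft_force: [0.8, 0.7, -0.2]
gripper_width: 0.0702
gripper_force: 0.0
```

Emit:
{"method": "play_rows", "body": {"rows": [[[0,0,0],[0,0,-10.6],70],[[0,0,0],[0,0,-10.6],70],[[0,0,0],[0,0,-10.6],70],[[0,0,0],[0,0,-10.6],70],[[0,0,0],[0,0,-10.6],70]]}}

```text
time_s: 3.9
tool_pos: [0.4839, 0.1664, 0.1346]
eef_rot: [[-0.501, 0.865, 0.01], [0.865, 0.501, 0.006], [0.0, 0.012, -1.0]]
ft_force: [-0.2, -0.3, -0.0]
gripper_width: 0.0701
gripper_force: 0.0
```

Emit:
{"method": "play_rows", "body": {"rows": [[[0,0,0],[0,0,-10.6],70],[[0,0,0],[0,0,-10.6],70],[[0,0,0],[0,0,-10.6],70],[[0,0,0],[0,0,-10.6],70],[[0,0,0],[0,0,-10.6],70]]}}

```text
time_s: 4.53
tool_pos: [0.4839, 0.1664, 0.1346]
eef_rot: [[-0.993, 0.121, 0.01], [0.121, 0.993, 0.006], [-0.009, 0.007, -1.0]]
ft_force: [-0.5, 0.5, -0.2]
gripper_width: 0.0697
gripper_force: 0.0
```

```bash
python3 -c "
from h import *
togo(454,267,100,187.5)"
```

```text
q [ 0.33 -0.03 -0.13  1.46  0.    0.45] p [483.9 166.4 134.6] F [-0.5  0.5 -0.2]
shift now [42.1 96.1 34.8] shift after turn [ 16.5 103.7  34.6] turn [  0.3   0.6 -14.4]
```

Emit:
{"method": "play_rows", "body": {"rows": [[[0,0,0],[0.3,0.6,-7.2],70],[[0,0,0],[0,0,-7.2],70],[[8,52,17],[0,0,0],70],[[8.5,51.7,17.6],[0,0,0],70],[[0,0,0],[0,0,0],70]]}}

```text
time_s: 5.15
tool_pos: [0.4529, 0.2694, 0.0985]
eef_rot: [[-0.992, -0.128, -0.003], [-0.128, 0.992, 0.001], [0.003, 0.001, -1.0]]
ft_force: [-0.3, -0.0, 0.5]
gripper_width: 0.0703
gripper_force: 0.0
```

```bash
python3 -c "
from h import *
togo(454,267,4,187.5)
c=snap('side','side2.png');d=snap('top','top2.png')
for s,p in wood(d): print(s,rect(d,p,.022))
a=cv2.resize(c['color'][120:290,150:320],None,fx=3.5,fy=3.5);b=cv2.resize(d['color'][150:250,120:210],None,fx=5.9,fy=5.9)[:590]
b=cv2.resize(d['color'][150:250,120:180],None,fx=3.3,fy=5.95)
cv2.imwrite('pics/s2.png',a)"
```

```text
q [ 0.54  0.03 -0.14  1.4   0.    0.41] p [452.9 269.4  98.5] F [-0.3 -0.   0.5]
shift now [-1.  -2.7 94.5] shift after turn [-0.7 -2.6 94.5] turn [ 0.1 -0.2 -0.2]
[231, 147, 27, 38, 1000] [608.7  28.5  82.6 118.3  88.6]
```

View pics/s2.png

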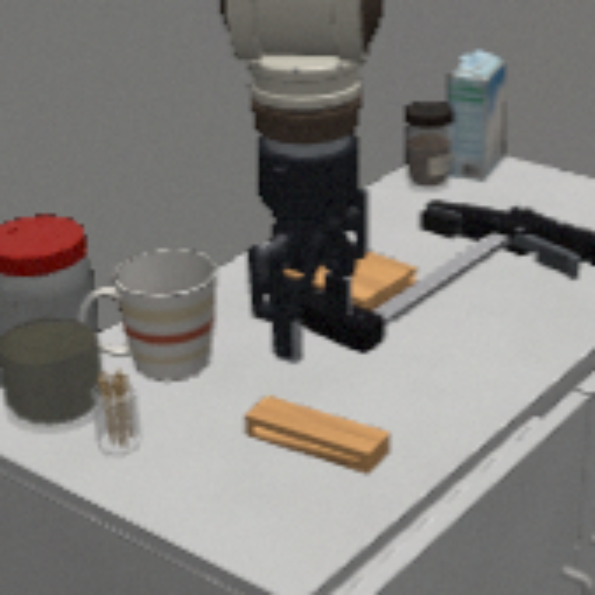

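The gripper hangs over the strip, which is at about (318,432) in the crop, with the fingers lined up across its width. I'll lower it and close gently.

Emit:
{"method": "play_rows", "body": {"rows": [[[-1,-2.5,40],[0,0,0],70],[[0,0,40],[0,0,0],70],[[0,0,13.5],[0,0,0],70],[[0,0,0],[0,0,0],55],[[0,0,0],[0,0,0],47]]}}

```text
time_s: 5.88
tool_pos: [0.457, 0.2651, 0.0082]
eef_rot: [[-0.992, -0.123, 0.001], [-0.123, 0.992, 0.002], [-0.001, 0.002, -1.0]]
ft_force: [0.0, 0.7, 0.6]
gripper_width: 0.0468
gripper_force: 0.0
```

Emit:
{"method": "play_rows", "body": {"rows": [[[0,0,0],[0,0,0],45],[[0,0,0],[0,0,0],44],[[0,0,0],[0,0,0],43],[[0,0,0],[0,0,0],42],[[0,0,0],[0,0,0],42]]}}

```text
time_s: 6.5
tool_pos: [0.456, 0.2649, 0.0067]
eef_rot: [[-0.992, -0.124, -0.001], [-0.124, 0.992, 0.001], [0.001, 0.002, -1.0]]
ft_force: [-1.0, 0.9, 5.3]
gripper_width: 0.0423
gripper_force: 19.8
```

Emit:
{"method": "play_rows", "body": {"rows": [[[0,0,-15],[0,0,0],42],[[0,0,-25],[0,0,0],42],[[0,0,-25],[0,0,0],42],[[0,0,-10],[0,0,0],42],[[0,0,0],[0,0,0],42]]}}

```text
time_s: 7.12
tool_pos: [0.4562, 0.2647, 0.0817]
eef_rot: [[-0.992, -0.123, -0.001], [-0.123, 0.992, 0.001], [0.001, 0.001, -1.0]]
ft_force: [-0.0, 0.3, -1.3]
gripper_width: 0.0423
gripper_force: 19.4
```

```bash
python3 -c "
from h import *
togo(456,265,80,187.3)
c=snap('side');d=snap('top')
for s,p in wood(d): print(s,rect(d,p,.022),rect(d,p,.095))
a=cv2.resize(c['color'][120:290,150:320],None,fx=3.5,fy=3.5)
cv2.imwrite('pics/s3.png',a)"
```

```text
q [ 0.52  0.03 -0.17  1.37  0.    0.4 ] p [456.2 264.7  81.7] F [-0.   0.3 -1.3]
shift now [0.2 0.3 1.7] shift after turn [0.2 0.3 1.7] turn [ 0.1 -0.  -0.2]
[231, 147, 27, 38, 1000] [608.7  28.5  82.6 118.3  88.6] [596.8  28.6  77.1 110.5  88.6]
```

View pics/s3.png

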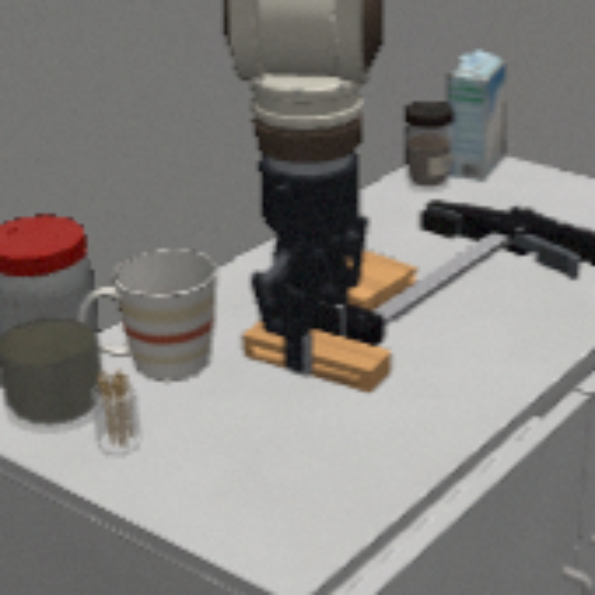

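The strip is held level with its tongue toward the camera, ends at (245,340) and (390,370). The fingers look slightly off its middle, so I'll measure that.

```bash
python3 -c "
from h import *
def box(cx,cy,yaw,z0):
    t=np.radians(yaw);u=np.array([np.cos(t),np.sin(t)]);v=np.array([-u[1],u[0]])
    return [[*(np.array([cx,cy])+a*60*u+b*18*v)/1000 ,z/1000] for a in(-1,1) for b in(-1,1) for z in(z0,z0+22)]
c=snap('side')
def ext(P): return np.round([P[:,0].min(),P[:,0].max(),P[:,1].min(),P[:,1].max()],1)
for s,p in wood(c): print('now',ext(p))
for off in (0,-5): print(off,ext(proj(c,box(456.2+.43+off,264.7-3.5,7,75))))
b=dict(c);b['color']=cv2.imread('pics/side0.png')
for s,p in wood(b): print('side0',ext(p))
print(ext(proj(c,box(454.8,264.3,7.5,0))))
t=snap('top')
b=dict(t);b['color']=cv2.imread('pics/top0.png')
for s,p in wood(b): print('top0',ext(p))
print(ext(proj(t,box(454.8,264.3,7.5,0))))
def bb(cx,cy): return [[(cx+a*60)/1000,(cy+e*44)/1000,z] for a in(-1,1) for e in(-1,1) for z in(0,.022)]
print('board',ext(proj(t,bb(608,28.5))),ext(proj(c,bb(608,28.5))))
"
```

```text
now [415 443 168 188]
now [249 268 192 208]
now [238 261 214 231]
0 [219.  262.3 209.1 231.8]
-5 [220.3 263.7 209.5 232.4]
side0 [415 471 168 191]
side0 [228 268 188 208]
side0 [220 260 233 254]
[220.  262.2 231.7 255.1]
top0 [231 257 147 184]
top0 [161 177 197 235]
[161.5 179.5 196.2 236. ]
board [229.7 258.5 146.6 185.6] [227.1 269.3 187.1 211. ]
```

Emit:
{"method": "play_rows", "body": {"rows": [[[0,0,0],[0,0,4],42],[[0,0,0],[0,0,3.9],42],[[0,-20,0],[0,0,0],42],[[-10,-40,0],[0,0,0],42],[[-20,-45,0],[0,0,0],42]]}}

```text
time_s: 7.95
tool_pos: [0.4839, 0.1576, 0.0807]
eef_rot: [[-1.0, 0.011, -0.002], [0.011, 1.0, 0.001], [0.002, 0.001, -1.0]]
ft_force: [0.3, -0.8, -0.4]
gripper_width: 0.0424
gripper_force: 19.4
```

Emit:
{"method": "play_rows", "body": {"rows": [[[-25,-45,0],[0,0,0],42],[[-25,-45,0],[0,0,0],42],[[-25,-45,0],[0,0,0],42],[[-20,-40,0],[0,0,0],42],[[0,0,0],[0,0,0],42]]}}

```text
time_s: 8.57
tool_pos: [0.577, -0.0207, 0.0799]
eef_rot: [[-1.0, 0.017, -0.003], [0.017, 1.0, 0.001], [0.003, 0.0, -1.0]]
ft_force: [-1.0, 0.5, -1.1]
gripper_width: 0.0426
gripper_force: 19.5
```

```bash
python3 -c "
from h import *
togo(609,-68,82,179.2)"
```

```text
q [-0.04  0.15 -0.05  1.38  0.   -0.02] p [577.  -20.7  79.9] F [-1.   0.5 -1.1]
shift now [-32.8 -46.8  -2.2] shift after turn [-32.7 -46.9  -2.1] turn [ 0.  -0.1 -0.2]
```

Emit:
{"method": "play_rows", "body": {"rows": [[[-20,-30,0],[0,0,0],42],[[-12.7,-17,0],[0,-0.1,0],42],[[0,0,0],[0,0,0],42],[[0,0,0],[0,0,0],42],[[0,0,25],[0,0,0],42]]}}

```text
time_s: 9.2
tool_pos: [0.6099, -0.0638, 0.0575]
eef_rot: [[-1.0, 0.013, 0.004], [0.013, 1.0, 0.001], [-0.004, 0.001, -1.0]]
ft_force: [0.4, -0.2, -1.2]
gripper_width: 0.0426
gripper_force: 19.5
```

```bash
python3 -c "
from h import *
togo(609,-68,7,179.2)
c=snap('side');d=snap('top')
a=cv2.resize(c['color'][130:250,210:340],None,fx=3,fy=3);b=cv2.resize(d['color'][130:240,200:330],None,fx=3,fy=3)[:360]
m=np.zeros((360,780,3),'uint8');m[:,:390]=a;m[:b.shape[0],390:]=b
cv2.imwrite('pics/m4.png',m)"
```

```text
q [-0.1   0.24  0.01  1.34  0.   -0.09] p [609.9 -63.8  57.5] F [ 0.4 -0.2 -1.2]
shift now [ 1.  -4.3 50.5] shift after turn [ 0.8 -4.2 50.5] turn [0.1 0.2 0.1]
```

View pics/m4.png

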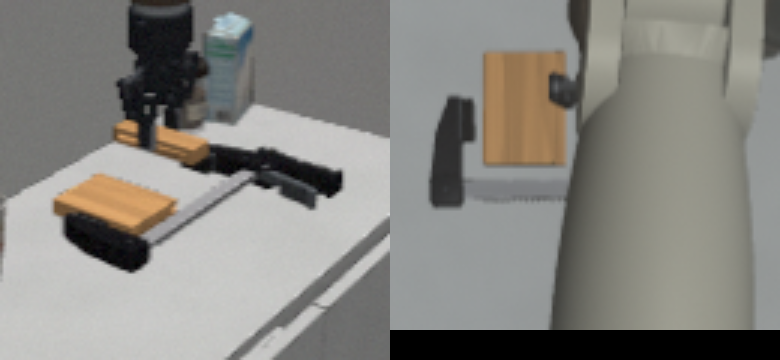

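The strip hangs level between the board and the near jaw with its tongue toward the board. Now I'll lower it.

Emit:
{"method": "play_rows", "body": {"rows": [[[1,-4,15],[0,0.2,0],42],[[0,0,15],[0,0,0],42],[[0,0,12],[0,0,0],42],[[0,0,5],[0,0,0],42],[[0,0,2],[0,0,0],42]]}}

```text
time_s: 9.93
tool_pos: [0.6076, -0.0684, 0.0068]
eef_rot: [[-1.0, 0.014, -0.004], [0.014, 1.0, 0.001], [0.004, 0.001, -1.0]]
ft_force: [-6.2, 0.2, 8.4]
gripper_width: 0.0424
gripper_force: 20.8
```

```bash
python3 -c "
from h import *
togo(609,-68,7,179.2)"
```

```text
q [-0.11  0.26 -0.06  1.25  0.   -0.1 ] p [607.6 -68.4   6.8] F [-6.2  0.2  8.4]
shift now [-1.4  0.5 -0.2] shift after turn [-1.4  0.5 -0.2] turn [ 0.1 -0.2 -0. ]
```

Emit:
{"method": "play_rows", "body": {"rows": [[[0,0,-1.5],[0,0,0],42],[[-1.5,0,0],[0,0,0],42],[[0,0,1],[0,0,0],42],[[0,0,0],[0,0,0],46],[[0,0,0],[0,0,0],54]]}}

```text
time_s: 10.55
tool_pos: [0.6094, -0.0685, 0.0072]
eef_rot: [[-1.0, 0.014, -0.003], [0.014, 1.0, 0.001], [0.003, 0.001, -1.0]]
ft_force: [0.4, -0.2, 0.2]
gripper_width: 0.0539
gripper_force: 0.0
```

Emit:
{"method": "play_rows", "body": {"rows": [[[0,0,0],[0,0,0],54],[[0,0,-15],[0,0,0],54],[[0,0,-35],[0,0,0],54],[[0,0,-40],[0,0,0],60],[[15,-30,0],[0,0,0],85]]}}

```text
time_s: 11.18
tool_pos: [0.5966, -0.0977, 0.1022]
eef_rot: [[-1.0, 0.012, 0.004], [0.012, 1.0, 0.0], [-0.004, 0.0, -1.0]]
ft_force: [1.2, -1.0, -0.2]
gripper_width: 0.0757
gripper_force: 0.0
```

Emit:
{"method": "play_rows", "body": {"rows": [[[40,-40,0],[0,0,0],85],[[50,-25,0],[0,0,0],85],[[45,0,0],[0,0,0],85],[[0,0,0],[0,0,0],85],[[0,0,0],[0,0,0],85]]}}

```text
time_s: 11.8
tool_pos: [0.459, -0.1617, 0.0988]
eef_rot: [[-1.0, 0.014, -0.001], [0.014, 1.0, 0.0], [0.001, 0.0, -1.0]]
ft_force: [0.6, 0.1, -0.1]
gripper_width: 0.085
gripper_force: 0.0
```

```bash
python3 -c "
from h import *
togo(452,-161,50,179.2)
c=snap('side');d=snap('top')
for s,p in wood(d): print(s,rect(d,p,.022))
for s,p in wood(c): print(s)
a=cv2.resize(c['color'][130:250,210:340],None,fx=3,fy=3);b=cv2.resize(d['color'][130:240,200:330],None,fx=3,fy=3)[:360]
m=np.zeros((360,780,3),'uint8');m[:,:390]=a;m[:b.shape[0],390:]=b
cv2.imwrite('pics/m5.png',m)"
```

```text
q [-0.34 -0.07 -0.24  1.4   0.   -0.32] p [ 459.  -161.7   98.8] F [ 0.6  0.1 -0.1]
shift now [ 7.   0.5 48.8] shift after turn [ 7.   0.6 48.8] turn [ 0.  -0.1 -0. ]
[231, 147, 27, 38, 1000] [608.7  28.5  82.6 118.3  88.6]
[268, 147, 14, 37, 464] [607.9 -67.6  41.  115.3  88.7]
[443, 169, 30, 23, 292]
[228, 181, 52, 28, 770]
```

View pics/m5.png

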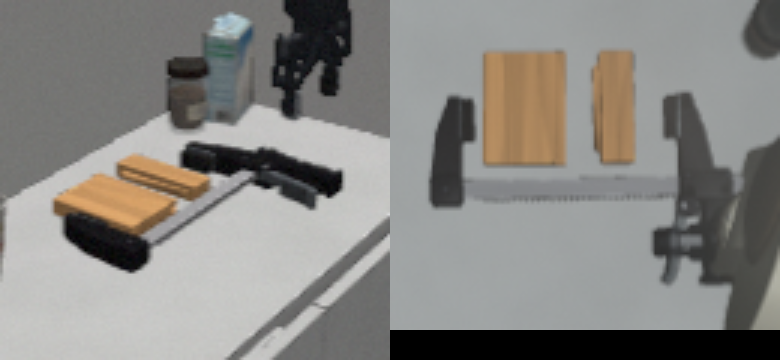

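Both pieces lie aligned: the strip is at x = 608 and the board at x = 609. Next I'll go down over the grip and trigger.

Emit:
{"method": "play_rows", "body": {"rows": [[[7,11,0],[0,0,0],85],[[0,0,40],[0,0,0],85],[[0,0,40],[0,0,0],85],[[0,0,14],[0,0,0],85],[[0,0,0],[0,0,0],75]]}}

```text
time_s: 12.52
tool_pos: [0.4509, -0.1498, 0.0033]
eef_rot: [[-1.0, 0.014, -0.005], [0.014, 1.0, 0.002], [0.005, 0.002, -1.0]]
ft_force: [-0.1, -0.2, 1.3]
gripper_width: 0.0749
gripper_force: 0.0
```

Emit:
{"method": "play_rows", "body": {"rows": [[[0,0,0],[0,0,0],68],[[0,0,0],[0,0,0],65],[[0,0,0],[0,0,0],63],[[0,0,0],[0,0,0],62],[[0,0,0],[0,0,0],61]]}}

```text
time_s: 13.15
tool_pos: [0.4523, -0.1529, 0.0062]
eef_rot: [[-1.0, 0.016, -0.0], [0.016, 1.0, -0.005], [0.0, -0.005, -1.0]]
ft_force: [-4.3, -13.3, 7.2]
gripper_width: 0.0615
gripper_force: 11.9
```

```bash
python3 -c "
from h import *
togo(452,-151,5,179.2)"
```

```text
q [-0.32 -0.05 -0.4   1.22 -0.   -0.31] p [ 452.3 -152.9    6.2] F [ -4.3 -13.3   7.2]
shift now [0.3 1.9 1.2] shift after turn [0.3 1.9 1.2] turn [-0.3 -0.  -0.1]
```

Emit:
{"method": "play_rows", "body": {"rows": [[[0,-2.5,-1],[0,0,0],61],[[0,0,0],[0,0,0],61],[[0,0,0],[0,0,0],61],[[0,0,0],[0,0,0],61],[[0,0,0],[0,0,0],61]]}}

```text
time_s: 13.78
tool_pos: [0.4521, -0.1532, 0.006]
eef_rot: [[-1.0, 0.014, -0.001], [0.014, 1.0, -0.0], [0.001, -0.0, -1.0]]
ft_force: [-1.0, -1.3, 6.7]
gripper_width: 0.0612
gripper_force: 6.8
```

Emit:
{"method": "play_rows", "body": {"rows": [[[0,-2,0],[0,0,0],57],[[0,-2,0],[0,0,0],53],[[0,-2,0],[0,0,0],49],[[0,-2,0],[0,0,0],45],[[0,-1,0],[0,0,0],43]]}}

```text
time_s: 14.4
tool_pos: [0.4521, -0.1619, 0.0073]
eef_rot: [[-1.0, 0.014, -0.0], [0.014, 1.0, 0.001], [0.0, 0.001, -1.0]]
ft_force: [-6.4, 4.5, 20.8]
gripper_width: 0.0434
gripper_force: 14.5
```

Emit:
{"method": "play_rows", "body": {"rows": [[[0,1,0],[0,0,0],45],[[0,2,0],[0,0,0],49],[[0,2,0],[0,0,0],54],[[0,2,0],[0,0,0],60],[[0,2,0],[0,0,0],63]]}}

```text
time_s: 15.02
tool_pos: [0.4512, -0.1523, 0.0043]
eef_rot: [[-1.0, 0.014, -0.003], [0.014, 1.0, 0.002], [0.003, 0.002, -1.0]]
ft_force: [2.2, -3.1, 0.2]
gripper_width: 0.0631
gripper_force: 4.2
```

```bash
python3 -c "
from h import *
togo(452,-153.5,6,179.2)
c=snap('side');d=snap('top')
for s,p in wood(d): print(s,rect(d,p,.022))
for s,p in wood(c): print(s)
a=cv2.resize(c['color'][130:250,210:340],None,fx=3,fy=3);b=cv2.resize(d['color'][130:240,200:330],None,fx=3,fy=3)[:360]
m=np.zeros((360,780,3),'uint8');m[:,:390]=a;m[:b.shape[0],390:]=b
cv2.imwrite('pics/m6.png',m)"
```

```text
q [-0.33 -0.05 -0.4   1.22  0.   -0.31] p [ 451.2 -152.3    4.3] F [ 2.2 -3.1  0.2]
shift now [-0.8 -1.2 -1.7] shift after turn [-0.9 -1.2 -1.7] turn [ 0.1 -0.2  0. ]
[231, 147, 28, 38, 1028] [608.6  26.8  85.6 118.3  88.6]
[268, 147, 14, 37, 464] [607.9 -67.6  41.  115.3  88.7]
[439, 169, 34, 23, 308]
[228, 181, 52, 27, 747]
```

View pics/m6.png

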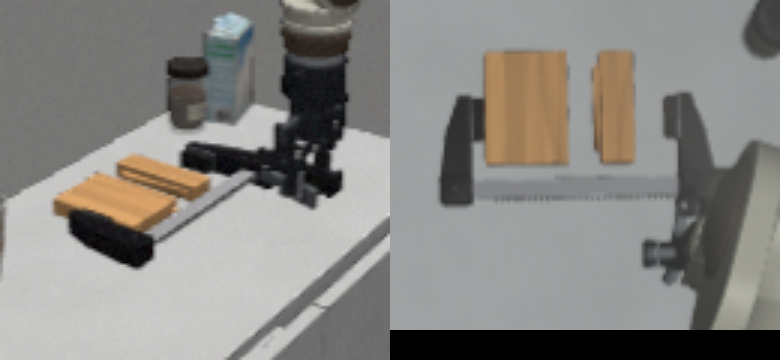

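The squeeze worked: the far jaw moved up to touch the board and nothing else shifted. I'll raise the fingers a little, since they rub the table when closed, and keep squeezing.

Emit:
{"method": "play_rows", "body": {"rows": [[[-1,-3,-4],[0,0,0],57],[[0,-2,0],[0,0,0],53],[[0,-2,0],[0,0,0],49],[[0,-2,0],[0,0,0],45],[[0,-1,0],[0,0,0],43]]}}

```text
time_s: 15.75
tool_pos: [0.4519, -0.1627, 0.0085]
eef_rot: [[-1.0, 0.014, -0.003], [0.014, 1.0, 0.002], [0.003, 0.002, -1.0]]
ft_force: [-1.7, 4.3, -2.0]
gripper_width: 0.0431
gripper_force: 8.1
```

Emit:
{"method": "play_rows", "body": {"rows": [[[0,1,0],[0,0,0],45],[[0,2,0],[0,0,0],49],[[0,2,0],[0,0,0],54],[[0,2,0],[0,0,0],60],[[0,3,0],[0,0,0],64]]}}

```text
time_s: 16.38
tool_pos: [0.4528, -0.1528, 0.009]
eef_rot: [[-1.0, 0.014, -0.002], [0.014, 1.0, 0.001], [0.002, 0.001, -1.0]]
ft_force: [0.1, -2.9, -3.0]
gripper_width: 0.0641
gripper_force: 4.4
```

Emit:
{"method": "play_rows", "body": {"rows": [[[0,-3,0],[0,0,0],57],[[0,-2,0],[0,0,0],53],[[0,-2,0],[0,0,0],49],[[0,-2,0],[0,0,0],45],[[0,-1,0],[0,0,0],43]]}}

```text
time_s: 17.0
tool_pos: [0.4528, -0.1629, 0.011]
eef_rot: [[-1.0, 0.014, -0.001], [0.014, 1.0, 0.001], [0.001, 0.001, -1.0]]
ft_force: [-6.2, 6.0, 18.3]
gripper_width: 0.0432
gripper_force: 12.9
```

Emit:
{"method": "play_rows", "body": {"rows": [[[0,1,0],[0,0,0],45],[[0,2,0],[0,0,0],49],[[0,2,0],[0,0,0],54],[[0,2,0],[0,0,0],60],[[0,3,0],[0,0,0],64]]}}

```text
time_s: 17.62
tool_pos: [0.4523, -0.1527, 0.0085]
eef_rot: [[-1.0, 0.014, -0.003], [0.014, 1.0, 0.001], [0.003, 0.001, -1.0]]
ft_force: [-0.0, -6.3, -1.2]
gripper_width: 0.0642
gripper_force: 5.5
```

```bash
cat > m.py <<'E'
from h import *
togo(452,-153.5,8,179.2)
c=snap('side');d=snap('top')
for s,p in wood(d): print(s,rect(d,p,.022))
for s,p in wood(c): print(s)
E
python3 m.py
```

```text
q [-0.33 -0.05 -0.4   1.23 -0.   -0.31] p [ 452.3 -152.7    8.5] F [-0.  -6.3 -1.2]
shift now [ 0.3 -0.8  0.5] shift after turn [ 0.3 -0.8  0.5] turn [ 0.  -0.2 -0. ]
[237, 147, 28, 37, 1018] [609.7   7.8  85.6 115.2  88.7]
[268, 147, 14, 37, 464] [607.9 -67.6  41.  115.3  88.7]
[442, 169, 31, 23, 272]
[231, 181, 49, 24, 673]
```

Emit:
{"method": "play_rows", "body": {"rows": [[[0,-4,0],[0,0,0],57],[[0,-2,0],[0,0,0],53],[[0,-2,0],[0,0,0],49],[[0,-2,0],[0,0,0],45],[[0,-1,0],[0,0,0],43]]}}

```text
time_s: 18.35
tool_pos: [0.452, -0.1632, 0.01]
eef_rot: [[-1.0, 0.013, -0.003], [0.013, 1.0, 0.003], [0.003, 0.003, -1.0]]
ft_force: [-4.5, 9.7, 15.3]
gripper_width: 0.0431
gripper_force: 11.0
```

Emit:
{"method": "play_rows", "body": {"rows": [[[0,1,0],[0,0,0],45],[[0,2,0],[0,0,0],49],[[0,2,0],[0,0,0],54],[[0,2,0],[0,0,0],60],[[0,3,0],[0,0,0],65]]}}

```text
time_s: 18.98
tool_pos: [0.4521, -0.1537, 0.0084]
eef_rot: [[-1.0, 0.014, -0.003], [0.014, 1.0, 0.001], [0.003, 0.001, -1.0]]
ft_force: [1.9, 1.1, -0.7]
gripper_width: 0.0649
gripper_force: 1.0
```

Emit:
{"method": "play_rows", "body": {"rows": [[[0,-3,0],[0,0,0],57],[[0,-2,0],[0,0,0],53],[[0,-2,0],[0,0,0],49],[[0,-2,0],[0,0,0],45],[[0,-1,0],[0,0,0],43]]}}

```text
time_s: 19.6
tool_pos: [0.4521, -0.1636, 0.0103]
eef_rot: [[-1.0, 0.014, -0.002], [0.014, 1.0, 0.002], [0.002, 0.002, -1.0]]
ft_force: [-5.4, 9.1, 16.8]
gripper_width: 0.0432
gripper_force: 12.1
```

Emit:
{"method": "play_rows", "body": {"rows": [[[0,1,0],[0,0,0],45],[[0,2,0],[0,0,0],49],[[0,2,0],[0,0,0],54],[[0,2,0],[0,0,0],60],[[0,3,0],[0,0,0],65]]}}

```text
time_s: 20.23
tool_pos: [0.4521, -0.1536, 0.0084]
eef_rot: [[-1.0, 0.014, -0.003], [0.014, 1.0, 0.001], [0.003, 0.001, -1.0]]
ft_force: [-0.0, -0.1, 0.3]
gripper_width: 0.0652
gripper_force: 0.8
```

```bash
python3 m.py; python3 -c "
from h import *
c=snap('side');d=snap('top')
a=cv2.resize(c['color'][130:250,210:340],None,fx=3,fy=3);b=cv2.resize(d['color'][130:240,200:330],None,fx=3,fy=3)[:360]
m=np.zeros((360,780,3),'uint8');m[:,:390]=a;m[:b.shape[0],390:]=b
cv2.imwrite('pics/m7.png',m)"
```

```text
q [-0.33 -0.05 -0.4   1.23  0.   -0.31] p [ 452.1 -153.6    8.4] F [-0.  -0.1  0.3]
shift now [0.1 0.1 0.4] shift after turn [0.1 0.1 0.4] turn [ 0.1 -0.2 -0. ]
[242, 146, 40, 38, 1433] [610.5 -27.1 123.7 118.5  88.6]
[442, 169, 31, 23, 288]
[234, 181, 46, 22, 599]
```

View pics/m7.png

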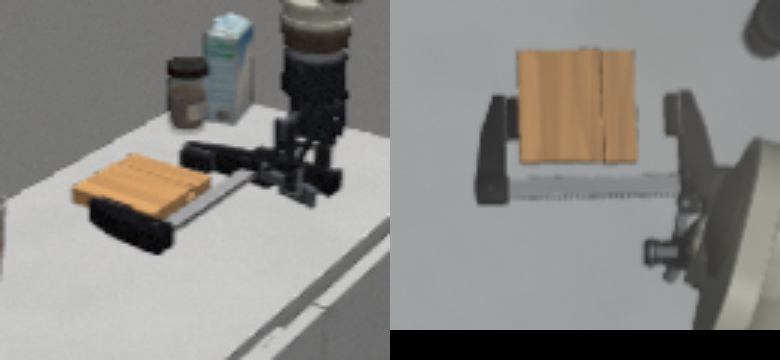

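The tongue has entered the groove and the ends are level. About 29 mm remains to the near pad, so I'll do two more full strokes.

Emit:
{"method": "play_rows", "body": {"rows": [[[0,-3,0],[0,0,0],57],[[0,-2,0],[0,0,0],53],[[0,-2,0],[0,0,0],49],[[0,-2,0],[0,0,0],45],[[0,-1,0],[0,0,0],43]]}}

```text
time_s: 21.05
tool_pos: [0.4523, -0.1641, 0.0106]
eef_rot: [[-1.0, 0.014, -0.002], [0.014, 1.0, 0.001], [0.002, 0.001, -1.0]]
ft_force: [-5.6, 5.6, 17.2]
gripper_width: 0.0431
gripper_force: 13.7
```

Emit:
{"method": "play_rows", "body": {"rows": [[[0,1,0],[0,0,0],45],[[0,2,0],[0,0,0],49],[[0,2,0],[0,0,0],54],[[0,2,0],[0,0,0],60],[[0,3,0],[0,0,0],65]]}}

```text
time_s: 21.68
tool_pos: [0.4521, -0.1536, 0.0083]
eef_rot: [[-1.0, 0.014, -0.003], [0.014, 1.0, 0.001], [0.003, 0.001, -1.0]]
ft_force: [0.7, -4.6, -0.6]
gripper_width: 0.065
gripper_force: 2.9
```

Emit:
{"method": "play_rows", "body": {"rows": [[[0,-3,0],[0,0,0],57],[[0,-2,0],[0,0,0],53],[[0,-2,0],[0,0,0],49],[[0,-2,0],[0,0,0],45],[[0,-1,0],[0,0,0],43]]}}

```text
time_s: 22.3
tool_pos: [0.4523, -0.1641, 0.0107]
eef_rot: [[-1.0, 0.014, -0.002], [0.014, 1.0, 0.0], [0.002, 0.0, -1.0]]
ft_force: [-6.4, 4.5, 20.5]
gripper_width: 0.0429
gripper_force: 15.2
```

Emit:
{"method": "play_rows", "body": {"rows": [[[0,1,0],[0,0,0],45],[[0,2,0],[0,0,0],49],[[0,2,0],[0,0,0],54],[[0,2,0],[0,0,0],60],[[0,3,0],[0,0,0],65]]}}

```text
time_s: 22.92
tool_pos: [0.452, -0.1535, 0.0082]
eef_rot: [[-1.0, 0.014, -0.004], [0.014, 1.0, 0.001], [0.004, 0.001, -1.0]]
ft_force: [0.2, -3.2, -0.6]
gripper_width: 0.0654
gripper_force: 2.1
```

```bash
python3 m.py
```

```text
q [-0.33 -0.05 -0.4   1.23  0.   -0.31] p [ 452.  -153.5    8.2] F [ 0.2 -3.2 -0.6]
shift now [0.  0.  0.2] shift after turn [0.  0.  0.2] turn [ 0.1 -0.2 -0. ]
[249, 146, 40, 38, 1437] [610.  -49.1 123.5 118.5  88.6]
[442, 169, 31, 23, 292]
[238, 179, 46, 22, 587]
```

Emit:
{"method": "play_rows", "body": {"rows": [[[0,-3,0],[0,0,0],57],[[0,-2,0],[0,0,0],53],[[0,-2,0],[0,0,0],50],[[0,-1,0],[0,0,0],48],[[0,0,0],[0,0,0],48]]}}

```text
time_s: 23.65
tool_pos: [0.4519, -0.1615, 0.0101]
eef_rot: [[-1.0, 0.013, -0.003], [0.013, 1.0, 0.002], [0.003, 0.002, -1.0]]
ft_force: [-6.1, 4.5, 17.0]
gripper_width: 0.0484
gripper_force: 13.8
```

Emit:
{"method": "play_rows", "body": {"rows": [[[0,-0.5,0],[0,0,0],46],[[0,0,0],[0,0,0],46],[[0,-1,0],[0,0,0],44],[[0,-0.5,0],[0,0,0],43],[[0,0,0],[0,0,0],43]]}}

```text
time_s: 24.28
tool_pos: [0.4521, -0.164, 0.0106]
eef_rot: [[-1.0, 0.014, -0.002], [0.014, 1.0, 0.001], [0.002, 0.001, -1.0]]
ft_force: [-7.9, 3.3, 20.9]
gripper_width: 0.0433
gripper_force: 16.0
```

Emit:
{"method": "play_rows", "body": {"rows": [[[0,1,0],[0,0,0],45],[[0,2,0],[0,0,0],49],[[0,2,0],[0,0,0],54],[[0,2,0],[0,0,0],60],[[0,3,0],[0,0,0],65]]}}

```text
time_s: 24.9
tool_pos: [0.452, -0.1537, 0.0082]
eef_rot: [[-1.0, 0.014, -0.004], [0.014, 1.0, 0.001], [0.004, 0.001, -1.0]]
ft_force: [-0.3, -2.6, -2.5]
gripper_width: 0.0653
gripper_force: 1.8
```

```bash
python3 m.py
```

```text
q [-0.33 -0.05 -0.4   1.23 -0.   -0.31] p [ 452.  -153.7    8.2] F [-0.3 -2.6 -2.5]
shift now [0.  0.2 0.2] shift after turn [0.  0.2 0.2] turn [ 0.1 -0.2 -0. ]
[252, 146, 40, 38, 1447] [609.8 -58.6 123.6 118.5  88.6]
[442, 169, 31, 23, 283]
[240, 179, 45, 21, 576]
```

Emit:
{"method": "play_rows", "body": {"rows": [[[0,-2,0],[0,0,0],60],[[0,-1,0],[0,0,0],58],[[0,0,0],[0,0,0],58],[[0,-1,0],[0,0,0],56],[[0,0,0],[0,0,0],56]]}}

```text
time_s: 25.62
tool_pos: [0.452, -0.1575, 0.0095]
eef_rot: [[-1.0, 0.014, -0.003], [0.014, 1.0, 0.002], [0.003, 0.002, -1.0]]
ft_force: [-4.8, 3.0, 10.9]
gripper_width: 0.0562
gripper_force: 11.3
```

Force is still at the free level, so I'll continue in small steps.

Emit:
{"method": "play_rows", "body": {"rows": [[[0,-1,0],[0,0,0],54.5],[[0,0,0],[0,0,0],54.5],[[0,-0.5,0],[0,0,0],53],[[0,0,0],[0,0,0],53],[[0,0,0],[0,0,0],53]]}}

```text
time_s: 26.25
tool_pos: [0.452, -0.1589, 0.0098]
eef_rot: [[-1.0, 0.014, -0.003], [0.014, 1.0, 0.002], [0.003, 0.002, -1.0]]
ft_force: [-6.6, 5.2, 13.4]
gripper_width: 0.0536
gripper_force: 15.4
```

Emit:
{"method": "play_rows", "body": {"rows": [[[0,-1,0],[0,0,0],51.5],[[0,0,0],[0,0,0],51.5],[[0,-0.5,0],[0,0,0],50],[[0,0,0],[0,0,0],50],[[0,0,0],[0,0,0],50]]}}

```text
time_s: 26.88
tool_pos: [0.452, -0.1603, 0.0102]
eef_rot: [[-1.0, 0.013, -0.003], [0.013, 1.0, 0.002], [0.003, 0.002, -1.0]]
ft_force: [-7.7, 5.5, 17.8]
gripper_width: 0.0503
gripper_force: 20.3
```

Emit:
{"method": "play_rows", "body": {"rows": [[[0,-1,0],[0,0,0],48.5],[[0,0,0],[0,0,0],48.5],[[0,-0.5,0],[0,0,0],47],[[0,0,0],[0,0,0],47],[[0,0,0],[0,0,0],47]]}}

```text
time_s: 27.5
tool_pos: [0.4522, -0.1617, 0.0105]
eef_rot: [[-1.0, 0.013, -0.002], [0.013, 1.0, 0.002], [0.002, 0.002, -1.0]]
ft_force: [-8.6, 6.0, 21.7]
gripper_width: 0.0472
gripper_force: 22.1
```

Emit:
{"method": "play_rows", "body": {"rows": [[[0,-0.5,0],[0,0,0],46],[[0,0,0],[0,0,0],46],[[0,-0.5,0],[0,0,0],45],[[0,0,0],[0,0,0],45],[[0,0,0],[0,0,0],45]]}}

```text
time_s: 28.12
tool_pos: [0.4523, -0.1629, 0.0104]
eef_rot: [[-1.0, 0.013, -0.002], [0.013, 1.0, 0.002], [0.002, 0.002, -1.0]]
ft_force: [-6.9, 5.3, 17.8]
gripper_width: 0.045
gripper_force: 15.5
```

```bash
python3 m.py; python3 -c "
from h import *
print(ctrl.observe()['gripper_force'],ctrl.observe()['gripper_width'])
d=snap('top');g=cv2.cvtColor(d['color'],cv2.COLOR_BGR2GRAY)
b=dict(d);g0=cv2.cvtColor(cv2.imread('pics/top0.png'),cv2.COLOR_BGR2GRAY)
for r in (165,170): print(g[r,236:312].tolist()); print(g0[r,280:312].tolist())
"
```

```text
q [-0.35 -0.05 -0.39  1.23  0.   -0.33] p [ 452.3 -162.9   10.4] F [-6.9  5.3 17.8]
shift now [0.4 9.4 2.4] shift after turn [0.4 9.4 2.4] turn [ 0.1 -0.1  0. ]
[253, 146, 40, 38, 1455] [609.7 -61.9 123.9 118.5  88.6]
[440, 169, 33, 22, 286]
[240, 178, 46, 21, 575]
15.554599401075393 0.04537494842573724
[161, 160, 160, 161, 159, 159, 157, 137, 62, 51, 52, 52, 59, 78, 47, 50, 49, 71, 131, 141, 145, 145, 143, 143, 137, 130, 129, 131, 130, 131, 131, 136, 140, 141, 140, 137, 136, 132, 132, 134, 134, 136, 131, 134, 131, 112, 136, 134, 132, 132, 133, 128, 127, 131, 134, 130, 103, 71, 70, 81, 102, 73, 71, 71, 73, 80, 115, 156, 157, 156, 156, 155, 156, 155, 155, 156]
[155, 156, 156, 156, 155, 156, 155, 156, 156, 156, 143, 77, 72, 73, 73, 79, 94, 74, 73, 73, 74, 96, 142, 155, 155, 154, 155, 155, 153, 154, 154, 154]
[161, 161, 160, 161, 161, 150, 71, 52, 53, 52, 53, 53, 56, 69, 51, 50, 49, 73, 131, 141, 145, 145, 144, 144, 140, 131, 129, 132, 130, 130, 130, 136, 142, 141, 140, 137, 136, 137, 134, 133, 134, 135, 129, 132, 133, 123, 135, 135, 133, 133, 134, 125, 128, 132, 135, 138, 131, 68, 70, 76, 87, 75, 75, 74, 75, 75, 74, 81, 115, 156, 156, 156, 156, 155, 155, 155]
[155, 155, 155, 156, 156, 156, 156, 155, 155, 155, 145, 92, 69, 71, 73, 83, 100, 77, 77, 77, 78, 78, 77, 97, 143, 155, 155, 154, 155, 154, 154, 154]
```

Emit:
{"method": "play_rows", "body": {"rows": [[[0,-0.5,0],[0,0,0],44],[[0,0,0],[0,0,0],44],[[0,-0.5,0],[0,0,0],43],[[0,0,0],[0,0,0],43],[[0,0,0],[0,0,0],43]]}}

```text
time_s: 28.9
tool_pos: [0.4523, -0.1637, 0.0107]
eef_rot: [[-1.0, 0.013, -0.002], [0.013, 1.0, 0.002], [0.002, 0.002, -1.0]]
ft_force: [-8.0, 5.6, 20.9]
gripper_width: 0.0436
gripper_force: 23.2
```

```bash
cat > p.py <<'E'
from h import *
s=ctrl.observe(); print('gf',round(s['gripper_force'],1),'w',round(s['gripper_width']*1000,1),'F',np.round(s['ft_force'],1))
d=snap('top');g=cv2.cvtColor(d['color'],cv2.COLOR_BGR2GRAY)
for s,p in wood(d): print(s,rect(d,p,.022))
h=cv2.cvtColor(d['color'],cv2.COLOR_BGR2HSV)[...,1].astype(int)  # wood is saturated
for r in (160,165,170): print(r,h[r,250:256].tolist(),h[r,278:284].tolist(),h[r,289:297].tolist(),g[r,292:300].tolist())
E
python3 p.py
```

```text
gf 23.2 w 43.6 F [-8.   5.6 20.9]
[253, 146, 40, 38, 1454] [609.7 -61.9 123.9 118.5  88.6]
160 [6, 6, 5, 45, 115, 116] [109, 110, 110, 104, 109, 107] [101, 102, 88, 41, 4, 2, 2, 3] [140, 137, 137, 129, 95, 96, 96, 100]
165 [11, 10, 15, 80, 113, 116] [111, 111, 111, 104, 110, 108] [103, 105, 102, 82, 21, 21, 10, 3] [103, 72, 70, 78, 97, 73, 71, 71]
170 [10, 15, 10, 77, 115, 116] [111, 110, 111, 101, 111, 110] [105, 105, 102, 85, 22, 21, 16, 3] [132, 68, 70, 76, 89, 79, 74, 74]
```

Emit:
{"method": "play_rows", "body": {"rows": [[[0,1,0],[0,0,0],45],[[0,2,0],[0,0,0],49],[[0,2,0],[0,0,0],54],[[0,2,0],[0,0,0],60],[[0,3,0],[0,0,0],65]]}}

```text
time_s: 29.58
tool_pos: [0.4521, -0.154, 0.0083]
eef_rot: [[-1.0, 0.014, -0.003], [0.014, 1.0, 0.001], [0.003, 0.001, -1.0]]
ft_force: [1.3, 0.3, 0.1]
gripper_width: 0.0652
gripper_force: 0.2
```

```bash
python3 p.py
```

```text
gf 0.2 w 65.2 F [1.3 0.3 0.1]
[253, 146, 40, 38, 1453] [609.7 -61.9 123.9 118.5  88.6]
160 [5, 6, 3, 47, 114, 115] [109, 110, 110, 104, 110, 106] [99, 100, 88, 40, 2, 2, 4, 2] [140, 137, 138, 131, 103, 95, 95, 100]
165 [16, 15, 15, 82, 115, 115] [112, 111, 111, 105, 109, 109] [103, 103, 102, 85, 21, 21, 13, 0] [104, 71, 71, 75, 87, 77, 71, 72]
170 [10, 10, 15, 78, 116, 116] [112, 109, 109, 99, 112, 109] [105, 107, 103, 86, 18, 22, 17, 9] [130, 67, 69, 73, 81, 80, 75, 74]
```

Emit:
{"method": "play_rows", "body": {"rows": [[[0,-2,0],[0,0,0],61],[[0,-1,0],[0,0,0],59.5],[[0,0,0],[0,0,0],59.5],[[0,-1,0],[0,0,0],58],[[0,0,0],[0,0,0],58]]}}

```text
time_s: 30.25
tool_pos: [0.4517, -0.1572, 0.009]
eef_rot: [[-1.0, 0.013, -0.004], [0.013, 1.0, 0.004], [0.004, 0.004, -1.0]]
ft_force: [-4.2, 9.2, 10.7]
gripper_width: 0.058
gripper_force: 10.4
```

Emit:
{"method": "play_rows", "body": {"rows": [[[0,-0.5,0],[0,0,0],56.5],[[0,-0.5,0],[0,0,0],56.5],[[0,-0.5,0],[0,0,0],55],[[0,0,0],[0,0,0],55],[[0,0,0],[0,0,0],55]]}}

```text
time_s: 30.88
tool_pos: [0.4517, -0.1586, 0.0094]
eef_rot: [[-1.0, 0.013, -0.004], [0.013, 1.0, 0.004], [0.004, 0.004, -1.0]]
ft_force: [-6.1, 10.3, 14.6]
gripper_width: 0.0555
gripper_force: 15.2
```

Emit:
{"method": "play_rows", "body": {"rows": [[[0,-0.5,0],[0,0,0],54],[[0,0,0],[0,0,0],54],[[0,-0.5,0],[0,0,0],53],[[0,0,0],[0,0,0],53],[[0,0,0],[0,0,0],53]]}}

```text
time_s: 31.5
tool_pos: [0.4517, -0.1595, 0.0097]
eef_rot: [[-1.0, 0.013, -0.003], [0.013, 1.0, 0.004], [0.003, 0.004, -1.0]]
ft_force: [-6.3, 10.7, 15.5]
gripper_width: 0.0535
gripper_force: 18.2
```

Emit:
{"method": "play_rows", "body": {"rows": [[[0,0.5,0],[0,0,0],52],[[0,0,0],[0,0,0],52],[[0,0,0],[0,0,0],51],[[0,-0.3,0],[0,0,0],51],[[0,0,0],[0,0,0],51]]}}

```text
time_s: 32.12
tool_pos: [0.4518, -0.1602, 0.01]
eef_rot: [[-1.0, 0.013, -0.003], [0.013, 1.0, 0.002], [0.003, 0.002, -1.0]]
ft_force: [-7.1, 5.3, 17.8]
gripper_width: 0.0516
gripper_force: 28.3
```

Emit:
{"method": "play_rows", "body": {"rows": [[[0,-0.5,0],[0,0,0],50],[[0,0,0],[0,0,0],50],[[0,-0.5,0],[0,0,0],49],[[0,0,0],[0,0,0],49],[[0,0,0],[0,0,0],49]]}}

```text
time_s: 32.75
tool_pos: [0.4517, -0.1613, 0.0103]
eef_rot: [[-1.0, 0.013, -0.003], [0.013, 1.0, 0.001], [0.003, 0.001, -1.0]]
ft_force: [-9.1, 5.5, 20.8]
gripper_width: 0.0498
gripper_force: 22.8
```

Emit:
{"method": "play_rows", "body": {"rows": [[[0,-0.5,0],[0,0,0],48],[[0,0,0],[0,0,0],48],[[0,0,0],[0,0,0],48],[[0,0,0],[0,0,0],48],[[0,0,0],[0,0,0],48]]}}

```text
time_s: 33.38
tool_pos: [0.4517, -0.1617, 0.0104]
eef_rot: [[-1.0, 0.013, -0.003], [0.013, 1.0, 0.002], [0.003, 0.001, -1.0]]
ft_force: [-10.4, 6.9, 21.9]
gripper_width: 0.0489
gripper_force: 26.4
```

```bash
python3 p.py
```

```text
gf 26.4 w 48.9 F [-10.4   6.9  21.9]
[254, 146, 40, 38, 1440] [609.6 -64.9 123.6 118.5  88.6]
160 [6, 6, 6, 3, 96, 114] [110, 110, 110, 109, 110, 106] [99, 101, 100, 84, 2, 2, 4, 2] [129, 119, 138, 130, 103, 95, 95, 100]
165 [10, 10, 10, 28, 96, 114] [111, 109, 111, 108, 100, 108] [103, 103, 104, 98, 41, 24, 17, 3] [124, 75, 71, 75, 85, 73, 72, 71]
170 [14, 15, 10, 20, 91, 116] [111, 111, 112, 110, 107, 111] [105, 106, 105, 101, 62, 18, 17, 9] [127, 81, 70, 73, 80, 85, 75, 75]
```

Emit:
{"method": "play_rows", "body": {"rows": [[[0,-0.5,0],[0,0,0],47],[[0,0,0],[0,0,0],47],[[0,0,0],[0,0,0],47],[[0,0,0],[0,0,0],47],[[0,0,0],[0,0,0],47]]}}

```text
time_s: 34.05
tool_pos: [0.4517, -0.1622, 0.0106]
eef_rot: [[-1.0, 0.013, -0.003], [0.013, 1.0, 0.002], [0.003, 0.002, -1.0]]
ft_force: [-10.8, 7.3, 23.0]
gripper_width: 0.0479
gripper_force: 30.1
```

The image compression and the gripper force agree on about 24 N at the pads. Two more small steps.

Emit:
{"method": "play_rows", "body": {"rows": [[[0,-0.5,0],[0,0,0],46],[[0,0,0],[0,0,0],46],[[0,0,0],[0,0,0],46],[[0,0,0],[0,0,0],46],[[0,0,0],[0,0,0],46]]}}

```text
time_s: 34.67
tool_pos: [0.4517, -0.1626, 0.0108]
eef_rot: [[-1.0, 0.013, -0.003], [0.013, 1.0, 0.002], [0.003, 0.002, -1.0]]
ft_force: [-11.5, 7.6, 25.9]
gripper_width: 0.0466
gripper_force: 33.3
```

Emit:
{"method": "play_rows", "body": {"rows": [[[0,-0.5,0],[0,0,0],45.2],[[0,0,0],[0,0,0],45.2],[[0,0,0],[0,0,0],45.2],[[0,0,0],[0,0,0],45.2],[[0,0,0],[0,0,0],45.2]]}}

```text
time_s: 35.3
tool_pos: [0.4517, -0.163, 0.0109]
eef_rot: [[-1.0, 0.013, -0.003], [0.013, 1.0, 0.002], [0.003, 0.002, -1.0]]
ft_force: [-12.6, 8.6, 26.4]
gripper_width: 0.0458
gripper_force: 34.0
```

```bash
python3 p.py
```

```text
gf 34.0 w 45.8 F [-12.6   8.6  26.4]
[254, 146, 40, 38, 1452] [609.6 -65.  123.8 118.5  88.6]
160 [6, 5, 5, 3, 79, 115] [111, 111, 110, 106, 97, 108] [99, 100, 102, 92, 25, 2, 2, 2] [128, 117, 138, 131, 104, 96, 95, 100]
165 [15, 15, 15, 15, 83, 115] [111, 110, 111, 110, 107, 110] [102, 103, 104, 99, 58, 24, 17, 3] [126, 83, 70, 75, 87, 77, 71, 72]
170 [10, 11, 15, 15, 81, 115] [112, 110, 112, 110, 105, 111] [103, 106, 107, 102, 84, 22, 17, 6] [132, 104, 69, 73, 82, 81, 74, 74]
```

Emit:
{"method": "play_rows", "body": {"rows": [[[0,-0.4,0],[0,0,0],44.4],[[0,0,0],[0,0,0],44.4],[[0,0,0],[0,0,0],44.4],[[0,0,0],[0,0,0],44.4],[[0,0,0],[0,0,0],44.4]]}}

```text
time_s: 35.98
tool_pos: [0.4517, -0.1634, 0.011]
eef_rot: [[-1.0, 0.013, -0.003], [0.013, 1.0, 0.002], [0.003, 0.002, -1.0]]
ft_force: [-12.6, 9.3, 28.6]
gripper_width: 0.0452
gripper_force: 35.3
```

Emit:
{"method": "play_rows", "body": {"rows": [[[0,-0.4,0],[0,0,0],43.7],[[0,0,0],[0,0,0],43.7],[[0,0,0],[0,0,0],43.7],[[0,0,0],[0,0,0],43.7],[[0,0,0],[0,0,0],43.7]]}}

```text
time_s: 36.6
tool_pos: [0.4518, -0.164, 0.0109]
eef_rot: [[-1.0, 0.013, -0.003], [0.013, 1.0, 0.002], [0.003, 0.002, -1.0]]
ft_force: [-11.3, 6.7, 26.6]
gripper_width: 0.0444
gripper_force: 23.1
```

```bash
python3 p.py
```

```text
gf 23.1 w 44.4 F [-11.3   6.7  26.6]
[254, 146, 40, 38, 1455] [609.6 -65.  123.9 118.6  88.6]
160 [5, 6, 6, 5, 50, 113] [111, 110, 109, 106, 105, 109] [103, 100, 101, 89, 40, 2, 4, 2] [136, 140, 138, 131, 103, 96, 95, 100]
165 [12, 16, 10, 10, 81, 115] [110, 111, 112, 110, 105, 110] [102, 101, 102, 100, 83, 21, 17, 3] [130, 101, 70, 75, 86, 78, 72, 72]
170 [9, 5, 10, 10, 78, 115] [111, 110, 112, 110, 102, 111] [103, 104, 105, 101, 84, 22, 20, 6] [135, 115, 69, 73, 80, 85, 75, 74]
```

Emit:
{"method": "play_rows", "body": {"rows": [[[0,1,0],[0,0,0],45],[[0,2,0],[0,0,0],49],[[0,2,0],[0,0,0],54],[[0,2,0],[0,0,0],60],[[0,3,0],[0,0,0],66]]}}

```text
time_s: 37.28
tool_pos: [0.4519, -0.1542, 0.0082]
eef_rot: [[-1.0, 0.014, -0.004], [0.014, 1.0, 0.001], [0.004, 0.001, -1.0]]
ft_force: [-0.1, -0.3, -0.1]
gripper_width: 0.0658
gripper_force: 0.0
```

```bash
python3 p.py
```

```text
gf 0.0 w 65.8 F [-0.1 -0.3 -0.1]
[254, 146, 40, 38, 1451] [609.7 -65.  123.8 118.6  88.6]
160 [6, 6, 6, 3, 81, 115] [111, 111, 110, 106, 96, 107] [100, 99, 100, 92, 27, 2, 2, 2] [129, 117, 137, 137, 126, 97, 95, 93]
165 [15, 10, 15, 15, 84, 113] [112, 111, 111, 109, 102, 110] [102, 101, 104, 99, 58, 17, 21, 9] [125, 83, 71, 72, 80, 85, 71, 72]
170 [15, 11, 10, 10, 79, 114] [110, 111, 112, 111, 104, 111] [103, 105, 105, 102, 84, 21, 24, 17] [132, 103, 70, 70, 75, 88, 75, 75]
```

```bash
python3 -c "
from h import *
c=snap('top');ctr=(None)
d=c['color'].astype(float); o=cv2.imread('pics/top0.png').astype(float)
Y=lambda u,r,z: ray(c,(u-.5,r),z)[0,1]*1000
# wood right edge by saturation-like signal R-B, edge by area
for r in range(158,176,2):
    w=(d[r,:,2]-d[r,:,0]); hi=np.median(w[284:291]); lo=np.median(w[295:300]); e=289+((w[289:297]-lo)/(hi-lo)).sum()
    g0=o[r].mean(1); i0=g0[284:289].mean(); i1=g0[292:295].mean(); e0=287+((g0[287:293]-i1)/(i0-i1)).sum()
    # jaw shift via 1-D matching of profile 293..303
    g=d[r].mean(1); k=cv2.getGaussianKernel
    f=lambda s: np.sum((np.interp(np.arange(294.,304)+s,np.arange(512),g)-g0[294:304])**2)
    ss=np.arange(-1,3,.05); s=ss[np.argmin([f(x) for x in ss])]
    print(r,'wood y',round(Y(e,r,.022),1),'pad0 y',round(Y(e0,r,.004),1),round(Y(e0,r,.026),1),'jaw shift mm',round(s*3.13,1))
"
```

```text
158 wood y -126.0 pad0 y -115.4 -112.5 jaw shift mm 8.9
160 wood y -125.5 pad0 y -124.6 -121.6 jaw shift mm 1.7
162 wood y -125.5 pad0 y -123.5 -120.5 jaw shift mm 2.2
164 wood y -125.5 pad0 y -121.1 -118.1 jaw shift mm 3.1
166 wood y -125.9 pad0 y -120.9 -117.9 jaw shift mm 3.1
168 wood y -126.3 pad0 y -120.9 -117.9 jaw shift mm 3.1
170 wood y -126.3 pad0 y -121.0 -118.1 jaw shift mm 3.1
172 wood y -126.0 pad0 y -120.9 -117.9 jaw shift mm 3.1
174 wood y -126.3 pad0 y -120.6 -117.7 jaw shift mm 3.1
```

The pads hold roughly 15–21 N now, which is near the low end. I'll do one more careful partial squeeze, about one ratchet tooth, watching the force.

Emit:
{"method": "play_rows", "body": {"rows": [[[0,-2,0],[0,0,0],61],[[0,-2,0],[0,0,0],58],[[0,-1,0],[0,0,0],56],[[0,-1,0],[0,0,0],54],[[0,0,0],[0,0,0],54]]}}

```text
time_s: 38.0
tool_pos: [0.4519, -0.1597, 0.0095]
eef_rot: [[-1.0, 0.014, -0.003], [0.014, 1.0, 0.003], [0.003, 0.003, -1.0]]
ft_force: [-4.2, 6.7, 12.5]
gripper_width: 0.0541
gripper_force: 11.7
```

Emit:
{"method": "play_rows", "body": {"rows": [[[0,-0.5,0],[0,0,0],53],[[0,0,0],[0,0,0],53],[[0,-0.5,0],[0,0,0],52],[[0,0,0],[0,0,0],52],[[0,0,0],[0,0,0],52]]}}

```text
time_s: 38.62
tool_pos: [0.452, -0.1606, 0.0098]
eef_rot: [[-1.0, 0.013, -0.003], [0.013, 1.0, 0.003], [0.003, 0.003, -1.0]]
ft_force: [-6.1, 8.1, 15.2]
gripper_width: 0.0526
gripper_force: 18.3
```

Emit:
{"method": "play_rows", "body": {"rows": [[[0,-0.3,0],[0,0,0],51],[[0,0,0],[0,0,0],51],[[0,-0.3,0],[0,0,0],50.5],[[0,0,0],[0,0,0],50.5],[[0,0,0],[0,0,0],50.5]]}}

```text
time_s: 39.25
tool_pos: [0.4519, -0.1611, 0.01]
eef_rot: [[-1.0, 0.013, -0.003], [0.013, 1.0, 0.003], [0.003, 0.003, -1.0]]
ft_force: [-7.2, 8.7, 16.8]
gripper_width: 0.0515
gripper_force: 26.5
```

Emit:
{"method": "play_rows", "body": {"rows": [[[0,-0.3,0],[0,0,0],50],[[0,0,0],[0,0,0],50],[[0,-0.3,0],[0,0,0],49.5],[[0,0,0],[0,0,0],49.5],[[0,0,0],[0,0,0],49.5]]}}

```text
time_s: 39.88
tool_pos: [0.4519, -0.1616, 0.0102]
eef_rot: [[-1.0, 0.012, -0.003], [0.012, 1.0, 0.003], [0.003, 0.003, -1.0]]
ft_force: [-7.7, 9.7, 20.6]
gripper_width: 0.0501
gripper_force: 30.0
```

Emit:
{"method": "play_rows", "body": {"rows": [[[0,-0.3,0],[0,0,0],49],[[0,0,0],[0,0,0],49],[[0,-0.3,0],[0,0,0],48.5],[[0,0,0],[0,0,0],48.5],[[0,0,0],[0,0,0],48.5]]}}

```text
time_s: 40.5
tool_pos: [0.4519, -0.1623, 0.0103]
eef_rot: [[-1.0, 0.013, -0.003], [0.013, 1.0, 0.003], [0.003, 0.003, -1.0]]
ft_force: [-7.6, 9.2, 19.6]
gripper_width: 0.0487
gripper_force: 19.2
```

```bash
python3 p.py
```

```text
gf 19.2 w 48.7 F [-7.6  9.2 19.6]
[254, 146, 40, 38, 1447] [609.7 -65.1 124.  118.6  88.6]
160 [5, 6, 6, 5, 42, 114] [111, 109, 110, 108, 100, 108] [101, 100, 102, 96, 61, 2, 2, 2] [136, 140, 137, 133, 126, 96, 92, 82]
165 [11, 5, 10, 10, 76, 115] [112, 110, 110, 108, 99, 106] [101, 102, 103, 99, 83, 21, 17, 10] [137, 130, 70, 72, 79, 85, 72, 71]
170 [7, 4, 10, 15, 70, 114] [112, 111, 109, 111, 102, 109] [102, 104, 106, 105, 98, 22, 21, 10] [135, 123, 69, 71, 77, 93, 74, 73]
```

Emit:
{"method": "play_rows", "body": {"rows": [[[0,-0.3,0],[0,0,0],48],[[0,0,0],[0,0,0],48],[[0,0,0],[0,0,0],48],[[0,0,0],[0,0,0],48],[[0,0,0],[0,0,0],48]]}}

```text
time_s: 41.18
tool_pos: [0.4519, -0.1625, 0.0104]
eef_rot: [[-1.0, 0.013, -0.003], [0.013, 1.0, 0.003], [0.003, 0.003, -1.0]]
ft_force: [-8.7, 9.4, 20.7]
gripper_width: 0.0483
gripper_force: 21.2
```

Emit:
{"method": "play_rows", "body": {"rows": [[[0,-0.5,0],[0,0,0],47],[[0,0,0],[0,0,0],47],[[0,0,0],[0,0,0],47],[[0,0,0],[0,0,0],47],[[0,0,0],[0,0,0],47]]}}

```text
time_s: 41.8
tool_pos: [0.4519, -0.1629, 0.0105]
eef_rot: [[-1.0, 0.012, -0.003], [0.012, 1.0, 0.003], [0.003, 0.003, -1.0]]
ft_force: [-9.8, 10.4, 22.9]
gripper_width: 0.0474
gripper_force: 25.1
```

Emit:
{"method": "play_rows", "body": {"rows": [[[0,-0.5,0],[0,0,0],46],[[0,0,0],[0,0,0],46],[[0,0,0],[0,0,0],46],[[0,0,0],[0,0,0],46],[[0,0,0],[0,0,0],46]]}}

```text
time_s: 42.42
tool_pos: [0.4518, -0.1633, 0.0106]
eef_rot: [[-1.0, 0.012, -0.003], [0.012, 1.0, 0.003], [0.003, 0.003, -1.0]]
ft_force: [-9.9, 10.3, 24.8]
gripper_width: 0.0468
gripper_force: 28.8
```

```bash
python3 p.py
```

```text
gf 28.8 w 46.8 F [-9.9 10.3 24.8]
[254, 146, 40, 38, 1444] [609.7 -65.1 123.9 118.6  88.6]
160 [7, 5, 6, 5, 31, 114] [110, 109, 110, 108, 100, 107] [101, 101, 100, 96, 61, 2, 4, 2] [135, 140, 137, 133, 127, 97, 92, 82]
165 [7, 10, 15, 15, 72, 115] [111, 110, 110, 108, 97, 108] [101, 102, 101, 99, 83, 18, 21, 10] [137, 130, 70, 72, 78, 78, 71, 71]
170 [7, 4, 10, 10, 64, 110] [111, 109, 110, 111, 102, 108] [103, 104, 105, 106, 101, 18, 21, 17] [136, 123, 68, 71, 75, 85, 75, 75]
```

Comparing the two releases suggests about 16–19 N would remain now. One more tooth should centre it, so I'll go on with the gripper force held under 41 N.

Emit:
{"method": "play_rows", "body": {"rows": [[[0,-0.5,0],[0,0,0],45],[[0,0,0],[0,0,0],45],[[0,0,0],[0,0,0],45],[[0,0,0],[0,0,0],45],[[0,0,0],[0,0,0],45]]}}

```text
time_s: 43.1
tool_pos: [0.4519, -0.1638, 0.0108]
eef_rot: [[-1.0, 0.012, -0.003], [0.012, 1.0, 0.003], [0.003, 0.003, -1.0]]
ft_force: [-10.9, 11.6, 26.2]
gripper_width: 0.0456
gripper_force: 32.4
```

Emit:
{"method": "play_rows", "body": {"rows": [[[0,-0.5,0],[0,0,0],44.2],[[0,0,0],[0,0,0],44.2],[[0,0,0],[0,0,0],44.2],[[0,0,0],[0,0,0],44.2],[[0,0,0],[0,0,0],44.2]]}}

```text
time_s: 43.72
tool_pos: [0.4519, -0.1644, 0.0108]
eef_rot: [[-1.0, 0.013, -0.003], [0.013, 1.0, 0.003], [0.003, 0.003, -1.0]]
ft_force: [-9.6, 10.7, 25.3]
gripper_width: 0.0447
gripper_force: 20.0
```

```bash
cat > q.py <<'E'
from h import *
c=read_camera('top'); d=c['color'].astype(float); o=cv2.imread('pics/top0.png').astype(float)
Y=lambda u,r,z: ray(c,(u-.5,r),z)[0,1]*1000
A=[]
for r in range(164,175):
    w=d[r,:,2]-d[r,:,0]; hi=np.median(w[284:291]); lo=np.median(w[295:300]); e=289+((w[289:297]-lo)/(hi-lo)).sum()
    g0=o[r].mean(1); i0=g0[284:289].mean(); i1=g0[292:295].mean(); e0=287+((g0[287:293]-i1)/(i0-i1)).sum()
    g=d[r].mean(1); f=lambda s: np.sum((np.interp(np.arange(295.,299)+s,np.arange(512),g)-g0[295:299])**2)
    ss=np.arange(-1,3,.02); s=ss[np.argmin([f(x) for x in ss])]
    l=254+((hi-w[250:258])/(hi-np.median(w[244:250]))).sum()-4
    A.append([Y(e,r,.022),Y(e0,r,.004),s*3.13,l])
A=np.array(A); print(np.round(A.mean(0),2),np.round(A.std(0),2),'compression',round(A[:,1].mean()-A[:,0].mean()-A[:,2].mean(),2))
E
python3 q.py; python3 p.py
```

```text
[-126.98 -120.92    3.12  254.46] [0.23 0.18 0.04 0.26] compression 2.94
gf 19.9 w 44.4 F [-9.8  9.8 25.7]
[254, 146, 40, 38, 1444] [609.7 -65.1 124.  118.6  88.6]
160 [5, 6, 6, 5, 31, 114] [111, 109, 110, 108, 100, 107] [102, 99, 100, 97, 60, 2, 2, 2] [134, 138, 137, 133, 126, 97, 93, 82]
165 [4, 10, 15, 10, 76, 115] [111, 110, 110, 109, 95, 108] [104, 103, 103, 98, 83, 21, 17, 9] [138, 131, 71, 72, 80, 85, 72, 71]
170 [8, 4, 10, 10, 64, 112] [111, 111, 110, 106, 93, 110] [103, 103, 105, 105, 99, 22, 21, 10] [136, 124, 69, 71, 77, 93, 75, 74]
```

Emit:
{"method": "play_rows", "body": {"rows": [[[0,1,0],[0,0,0],46],[[0,2,0],[0,0,0],50],[[0,2,0],[0,0,0],54],[[0,2,0],[0,0,0],60],[[0,3,0],[0,0,0],66]]}}

```text
time_s: 44.45
tool_pos: [0.4519, -0.1553, 0.0082]
eef_rot: [[-1.0, 0.014, -0.004], [0.014, 1.0, 0.001], [0.004, 0.001, -1.0]]
ft_force: [-0.5, 0.1, 0.2]
gripper_width: 0.0658
gripper_force: 0.0
```

```bash
python3 q.py; python3 p.py
```

```text
[-126.77 -120.92    3.07  254.33] [0.22 0.18 0.13 0.24] compression 2.79
gf 0.0 w 66.1 F [0.6 1.3 0.3]
[254, 146, 40, 38, 1446] [609.6 -65.1 124.  118.6  88.6]
160 [5, 5, 6, 5, 44, 114] [111, 109, 110, 109, 103, 108] [101, 100, 99, 96, 62, 2, 2, 4] [135, 138, 137, 132, 123, 94, 81, 82]
165 [7, 5, 15, 15, 80, 115] [111, 110, 111, 111, 99, 108] [101, 103, 103, 99, 82, 21, 21, 13] [134, 115, 71, 71, 77, 90, 72, 72]
170 [4, 0, 10, 15, 70, 115] [113, 110, 110, 110, 102, 110] [103, 103, 105, 103, 98, 22, 17, 13] [136, 123, 69, 71, 78, 94, 75, 76]
```

The pads hold about 19.5 ± 4 N. One more tooth puts it safely mid-range, and the peaks are still well below the limit.

Emit:
{"method": "play_rows", "body": {"rows": [[[0,-1.5,0],[0,0,0],60],[[0,-2,0],[0,0,0],56],[[0,-1,0],[0,0,0],54],[[0,-1,0],[0,0,0],52.5],[[0,0,0],[0,0,0],52.5]]}}

```text
time_s: 45.18
tool_pos: [0.4521, -0.1612, 0.01]
eef_rot: [[-1.0, 0.014, -0.003], [0.014, 1.0, 0.001], [0.003, 0.001, -1.0]]
ft_force: [-5.3, 3.5, 15.6]
gripper_width: 0.0526
gripper_force: 17.4
```

Emit:
{"method": "play_rows", "body": {"rows": [[[0,-0.5,0],[0,0,0],51.5],[[0,0,0],[0,0,0],51.5],[[0,-0.3,0],[0,0,0],50.8],[[0,0,0],[0,0,0],50.8],[[0,0,0],[0,0,0],50.8]]}}

```text
time_s: 45.8
tool_pos: [0.4521, -0.1619, 0.0103]
eef_rot: [[-1.0, 0.014, -0.002], [0.014, 1.0, 0.001], [0.002, 0.001, -1.0]]
ft_force: [-7.5, 3.5, 16.8]
gripper_width: 0.0513
gripper_force: 26.3
```

Emit:
{"method": "play_rows", "body": {"rows": [[[0,-0.3,0],[0,0,0],50.2],[[0,0,0],[0,0,0],50.2],[[0,-0.3,0],[0,0,0],49.6],[[0,0,0],[0,0,0],49.6],[[0,0,0],[0,0,0],49.6]]}}

```text
time_s: 46.42
tool_pos: [0.4521, -0.1623, 0.0105]
eef_rot: [[-1.0, 0.013, -0.003], [0.013, 1.0, 0.001], [0.003, 0.001, -1.0]]
ft_force: [-7.9, 4.4, 20.2]
gripper_width: 0.0502
gripper_force: 31.2
```

Emit:
{"method": "play_rows", "body": {"rows": [[[0,-0.3,0],[0,0,0],49.2],[[0,0,0],[0,0,0],49.2],[[0,0,0],[0,0,0],49.2],[[0,0,0],[0,0,0],49.2],[[0,0,0],[0,0,0],49.2]]}}

```text
time_s: 47.05
tool_pos: [0.4521, -0.1625, 0.0106]
eef_rot: [[-1.0, 0.013, -0.002], [0.013, 1.0, 0.001], [0.002, 0.001, -1.0]]
ft_force: [-9.6, 5.1, 21.4]
gripper_width: 0.0494
gripper_force: 32.2
```

Emit:
{"method": "play_rows", "body": {"rows": [[[0,-0.3,0],[0,0,0],48.6],[[0,0,0],[0,0,0],48.6],[[0,0,0],[0,0,0],48.6],[[0,0,0],[0,0,0],48.6],[[0,0,0],[0,0,0],48.6]]}}

```text
time_s: 47.68
tool_pos: [0.452, -0.1631, 0.0106]
eef_rot: [[-1.0, 0.013, -0.003], [0.013, 1.0, 0.001], [0.003, 0.001, -1.0]]
ft_force: [-8.9, 4.8, 21.9]
gripper_width: 0.0491
gripper_force: 20.9
```

```bash
python3 q.py
```

```text
[-127.26 -120.92    3.12  254.97] [0.16 0.18 0.1  0.21] compression 3.22
```

Emit:
{"method": "play_rows", "body": {"rows": [[[0,-0.5,0],[0,0,0],47.4],[[0,0,0],[0,0,0],47.4],[[0,0,0],[0,0,0],47.4],[[0,-0.3,0],[0,0,0],46.6],[[0,0,0],[0,0,0],46.6]]}}

```text
time_s: 48.35
tool_pos: [0.452, -0.1639, 0.0109]
eef_rot: [[-1.0, 0.013, -0.002], [0.013, 1.0, 0.001], [0.002, 0.001, -1.0]]
ft_force: [-10.4, 4.1, 24.8]
gripper_width: 0.0471
gripper_force: 29.3
```

Emit:
{"method": "play_rows", "body": {"rows": [[[0,-0.3,0],[0,0,0],46],[[0,0,0],[0,0,0],46],[[0,0,0],[0,0,0],46],[[0,-0.3,0],[0,0,0],45.4],[[0,0,0],[0,0,0],45.4]]}}

```text
time_s: 48.98
tool_pos: [0.452, -0.1644, 0.0111]
eef_rot: [[-1.0, 0.013, -0.002], [0.013, 1.0, 0.001], [0.002, 0.001, -1.0]]
ft_force: [-9.9, 5.1, 25.6]
gripper_width: 0.0458
gripper_force: 33.5
```

```bash
python3 q.py
```

```text
[-127.4  -120.92    3.07  255.  ] [0.17 0.18 0.09 0.17] compression 3.42
```

Emit:
{"method": "play_rows", "body": {"rows": [[[0,-0.4,0],[0,0,0],44.6],[[0,0,0],[0,0,0],44.6],[[0,0,0],[0,0,0],44.6],[[0,0,0],[0,0,0],44.6],[[0,0,0],[0,0,0],44.6]]}}

```text
time_s: 49.65
tool_pos: [0.452, -0.1647, 0.0112]
eef_rot: [[-1.0, 0.013, -0.002], [0.013, 1.0, 0.001], [0.002, 0.001, -1.0]]
ft_force: [-11.8, 5.3, 26.5]
gripper_width: 0.0453
gripper_force: 35.9
```

Emit:
{"method": "play_rows", "body": {"rows": [[[0,-0.4,0],[0,0,0],43.9],[[0,0,0],[0,0,0],43.9],[[0,0,0],[0,0,0],43.9],[[0,0,0],[0,0,0],43.9],[[0,0,0],[0,0,0],43.9]]}}

```text
time_s: 50.28
tool_pos: [0.452, -0.1653, 0.0112]
eef_rot: [[-1.0, 0.013, -0.002], [0.013, 1.0, 0.0], [0.002, 0.0, -1.0]]
ft_force: [-11.2, 4.6, 26.4]
gripper_width: 0.0446
gripper_force: 23.1
```

```bash
python3 q.py
```

```text
[-127.38 -120.92    3.11  255.01] [0.21 0.18 0.14 0.19] compression 3.35
```

Emit:
{"method": "play_rows", "body": {"rows": [[[0,1,0],[0,0,0],46],[[0,2,0],[0,0,0],50],[[0,2,0],[0,0,0],54],[[0,2,0],[0,0,0],60],[[0,3,0],[0,0,0],68]]}}

```text
time_s: 50.95
tool_pos: [0.4519, -0.1549, 0.0082]
eef_rot: [[-1.0, 0.014, -0.004], [0.014, 1.0, 0.001], [0.004, 0.001, -1.0]]
ft_force: [0.9, 0.1, -0.8]
gripper_width: 0.0679
gripper_force: 0.0
```

```bash
python3 q.py; python3 p.py
```

```text
[-127.28 -120.92    3.03  254.86] [0.19 0.18 0.17 0.19] compression 3.32
gf 0.0 w 67.8 F [ 0.3 -0.4  0.1]
[255, 146, 39, 38, 1432] [609.6 -66.7 120.9 118.7  88.6]
160 [6, 7, 5, 5, 5, 112] [111, 110, 110, 108, 100, 106] [102, 99, 101, 97, 70, 4, 2, 2] [135, 136, 136, 133, 127, 102, 81, 81]
165 [0, 4, 10, 15, 49, 106] [110, 110, 109, 104, 86, 108] [100, 103, 102, 103, 96, 22, 21, 6] [135, 123, 69, 72, 84, 105, 73, 73]
170 [8, 6, 10, 10, 35, 102] [112, 110, 111, 110, 109, 109] [104, 105, 105, 104, 99, 36, 17, 16] [136, 125, 73, 72, 77, 89, 79, 74]
```

Image (23 N) and force (about 23.5 N) now agree mid-range. I'll open the fingers and lift clear.

Emit:
{"method": "play_rows", "body": {"rows": [[[0,1,0],[0,0,0],80],[[0,0,0],[0,0,0],80],[[0,0,-20],[0,0,0],80],[[0,0,-50],[0,0,0],80],[[0,0,-50],[0,0,0],80]]}}

```text
time_s: 51.68
tool_pos: [0.4521, -0.1542, 0.1297]
eef_rot: [[-1.0, 0.014, -0.004], [0.014, 1.0, 0.001], [0.004, 0.001, -1.0]]
ft_force: [1.6, -0.9, -0.4]
gripper_width: 0.0801
gripper_force: 0.0
```

Emit:
{"method": "play_rows", "body": {"rows": [[[30,0,-20],[0,0,0],80],[[0,0,0],[0,0,0],80],[[0,0,0],[0,0,0],80],[[0,0,0],[0,0,0],80],[[0,0,0],[0,0,0],80]]}}

```text
time_s: 52.3
tool_pos: [0.4226, -0.1538, 0.1478]
eef_rot: [[-1.0, 0.014, -0.005], [0.014, 1.0, 0.002], [0.005, 0.002, -1.0]]
ft_force: [-0.4, -0.6, -0.4]
gripper_width: 0.0799
gripper_force: 0.0
```

```bash
python3 q.py; python3 -c "
from h import *
o=ctrl.observe();print(np.round(o['tool_pos'],3),np.round(o['ft_force'],1))
for n in('top','side'):
    c=snap(n); a=cv2.imread('pics/%s0.png'%n)
    for s,p in wood(c): print(n,s)
    df=cv2.absdiff(a,c['color']).max(2)>40
    if n=='top':
        for nm,(x0,x1,y0,y1) in dict(jarmug=(110,190,115,185),right=(318,380,120,160),cup=(340,370,222,248)).items(): print(nm,df[y0:y1,x0:x1].sum())
"
```

```text
[-127.22 -120.92    3.02  254.88] [0.16 0.18 0.19 0.18] compression 3.27
[ 0.423 -0.154  0.148] [ 0.1 -0.1 -0.4]
top [255, 146, 39, 38, 1431]
jarmug 0
right 0
cup 157
side [443, 170, 30, 22, 237]
side [241, 178, 45, 21, 565]
```

```bash
python3 -c "
from h import *
c=snap('side');a=cv2.imread('pics/side0.png')
print('side cup diff',(cv2.absdiff(a,c['color']).max(2)>40)[170:190,338:360].sum())
t=snap('top')['color'];print(t[222:248:5,340:370:5].mean(2).astype(int).tolist());print(cv2.imread('pics/top0.png')[222:248:5,340:370:5].mean(2).astype(int).tolist())
"
```

```text
side cup diff 0
[[172, 172, 172, 171, 173, 173], [171, 172, 138, 161, 165, 169], [170, 172, 147, 151, 155, 158], [171, 171, 142, 144, 148, 150], [171, 146, 133, 137, 140, 143], [170, 156, 120, 124, 128, 133]]
[[154, 156, 156, 155, 155, 156], [154, 154, 120, 150, 155, 145], [155, 91, 102, 101, 139, 145], [155, 94, 108, 158, 104, 153], [155, 92, 109, 100, 148, 154], [142, 161, 153, 149, 145, 159]]
```

The arm covers the cup in the top view, but the side view shows it unmoved. Handing in.

```bash
python3 -c "
from rig import job; print(job.hand_in())"
```

```text
the job is handed in; nothing more can be done
None
```

I handed the job in at about 52 s: the strip is in the board's groove with ends level, the joint looks closed to within about 1 mm in the camera image, and the jaws hold at an estimated 23 N (±5 N, not measured directly); estimated peak about 32 N, and the other things look unmoved.

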